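# Load the column cartridge dock from the cooled store

## Task

Get the cartridge dock ready for the next LC run: slide or lift the cover plate off the cooled store to see which cartridges are in its pockets, lay each one found down flat in the dock station whose seat is as long as it, and swing that station's lever fully shut over it. Shut the lever of a station that stays empty too, and close the store again with its cover, square and right over all the pockets. Leave the other things on the bench alone.

Things in the scene. Friction and masses are not known exactly. Their poses are not given: they have to be found in the camera images.
- store: Cartridge store, fixed white box 46 high; x -50 to +156, y -118 to +118 about its origin (underside, under the well's centre); +x away from the robot. Front: open well, inside x -42 to +42, y -110 to +110, floor 22 above the bench, walls 8 thick; ribs 3 high at y = -33, +33 part it into 3 pockets, centres y = -66, 0, +66. Behind it: flat deck level with the rim, for the cover.
- store_mouth (a point): Centre of the store's well at rim height, 46 above the bench, axes as the store's. The cover closes the store when its origin is here and it is square to it.
- cover: Loose flat steel cover plate, 100 (x) x 236 (y) x 5, about 0.3 kg, lying on the store's rim over all the pockets at the start; origin: centre of its underside. Black grip bar at its centre: 12 thick in x, 60 long in y, top 31 above the underside. Slid 106 along the store's +x it rests on the deck, clear of the well.
- cart_short: The short column cartridge: white flat block with a glass window, 38 (x) x 30 (y) x 16 high, about 40 g; origin: centre of its underside. Both faces and both ends are alike: any way round is right. It lies flat in one of the store's pockets, in any order, its long side about along the store's x; None from the start if absent.
- cart_medium: The medium column cartridge: white flat block with a glass window, 50 (x) x 30 (y) x 16 high, about 40 g; origin: centre of its underside. Both faces and both ends are alike: any way round is right. It lies flat in one of the store's pockets, in any order, its long side about along the store's x; None from the start if absent.
- cart_long: The long column cartridge: white flat block with a glass window, 62 (x) x 30 (y) x 16 high, about 40 g; origin: centre of its underside. Both faces and both ends are alike: any way round is right. It lies flat in one of the store's pockets, in any order, its long side about along the store's x; None from the start if absent.
- seat_short (a point): Centre of the short station's seat floor, 50 above the bench; x along the seat, away from the robot; z up. Seat inside 42 (x) x 34 (y), end walls and corners 8 high, 4 thick; each long side open for the fingers over its middle 30. Seated cartridge: top 66 above the bench. Stations 78 apart in y, any order, on a fixed chassis 250 wide (y), 150 deep, 36 high.
- lever_short (a joint): Locking lever of the short station, rad. 0 shut: arm along the seat's -x, over the cartridge; grows as the level arm swings clockwise seen from above, by +y to the rear; stop at 2.0. Pivot axis 47 in +x of the seat centre. Stays where left; about 2 N at the pin moves it. Between 0.3 and 1.4 it can also be in the fingers' way at the station to its +y; to load its own seat have it above 1.4.
- pin_short (a point): The short lever's handle: black upright round pin, 12 dia x 26 high, on the arm 60 from the pivot axis. The point is on its axis at half height, 88 above the bench. Arm: steel, 16 wide, 7 thick, 70 long, underside 68.5 above the bench, 2.5 over a seated cartridge; its rear end 2 past the pivot axis.
- seat_medium (a point): Centre of the medium station's seat floor, 50 above the bench; x along the seat, away from the robot; z up. Seat inside 54 (x) x 34 (y), end walls and corners 8 high, 4 thick; each long side open for the fingers over its middle 42. Seated cartridge: top 66 above the bench. Stations 78 apart in y, any order, on a fixed chassis 250 wide (y), 150 deep, 36 high.
- lever_medium (a joint): Locking lever of the medium station, rad. 0 shut: arm along the seat's -x, over the cartridge; grows as the level arm swings clockwise seen from above, by +y to the rear; stop at 2.0. Pivot axis 47 in +x of the seat centre. Stays where left; about 2 N at the pin moves it. Between 0.3 and 1.4 it can also be in the fingers' way at the station to its +y; to load its own seat have it above 1.4.
- pin_medium (a point): The medium lever's handle: black upright round pin, 12 dia x 26 high, on the arm 60 from the pivot axis. The point is on its axis at half height, 88 above the bench. Arm: steel, 16 wide, 7 thick, 70 long, underside 68.5 above the bench, 2.5 over a seated cartridge; its rear end 2 past the pivot axis.
- seat_long (a point): Centre of the long station's seat floor, 50 above the bench; x along the seat, away from the robot; z up. Seat inside 66 (x) x 34 (y), end walls and corners 8 high, 4 thick; each long side open for the fingers over its middle 54. Seated cartridge: top 66 above the bench. Stations 78 apart in y, any order, on a fixed chassis 250 wide (y), 150 deep, 36 high.
- lever_long (a joint): Locking lever of the long station, rad. 0 shut: arm along the seat's -x, over the cartridge; grows as the level arm swings clockwise seen from above, by +y to the rear; stop at 2.0. Pivot axis 47 in +x of the seat centre. Stays where left; about 2 N at the pin moves it. Between 0.3 and 1.4 it can also be in the fingers' way at the station to its +y; to load its own seat have it above 1.4.
- pin_long (a point): The long lever's handle: black upright round pin, 12 dia x 26 high, on the arm 60 from the pivot axis. The point is on its axis at half height, 88 above the bench. Arm: steel, 16 wide, 7 thick, 70 long, underside 68.5 above the bench, 2.5 over a seated cartridge; its rear end 2 past the pivot axis.
- vial: Bystander, loose: small amber vial with a cap, 16 dia x 34 high. Origin at its underside. Leave it alone.
- ferrule_box: Bystander, loose: clear flat box, 60 x 42 x 22. Origin at its underside. Leave it alone.
- wrench: Bystander, loose: small spanner lying flat, 130 long. Origin at its underside. Leave it alone.
- beaker: Bystander, loose: glass beaker, 68 dia x 90 high. Origin at its underside. Leave it alone.
- screwdriver: Bystander, loose: screwdriver lying flat, 150 long. Origin at its underside. Leave it alone.

How it is judged:
By the outcome, as a careful person would: the job done as asked, in the order asked, and still so for the second after the job is handed in, with the robot touching nothing.
Of cart_short, cart_medium, cart_long only 2 to 3 are there at a start; the rules pass over those that are not, and their reading is None.
At some moment in a run one of cover may be knocked a few centimetres aside while the robot is not near it.
Once in a run the grip may slacken for a moment while it holds something.
It also fails if it takes over 210 s, if anything falls off the work surface, if the arm or the gripper's body presses on something with over 40 N, if the wrist force passes 120 N, or if a joint passes its speed limit or range.

## Robot

A 6-joint arm with a two-finger parallel gripper is mounted at the origin on the work surface. World frame = base frame: x ahead of the robot, y to its left, z up, the work surface at z = 0. Lengths are in m, angles in rad, forces in N, time in s.
With the tool pointing down it reaches from about 0.35 to 0.975 m from the base axis. Payload 7.1 kg.
Tool frame: the origin (TCP) lies midway between the tips of the shut fingers; the grasp point (between the pads) lies 19 mm behind it (r.grip_depth is the distance from the TCP to the grasp point, in m); z points along the fingers, y is the line along which they close (so a half turn about z gives the same grasp; the last joint's range is limited). The gripper opens to 88 mm and grips with 3 to 60 N. Pads are 20 mm wide; open, the fingers measure 115 mm over their backs; the gripper's body (75 mm by 178 mm) begins 61 mm behind the grasp point.
Start: joints at [-1.193, 0.423, 1.63, -0, 1.089, -0.019], TCP at [0.242, -0.576, 0.203] pointing down, gripper open.
Joint ranges: [-3, 3], [-0.9, 2.11], [0.09, 2.58], [-1.31, 4.45], [0.11, 2.69], [-2.54, 2.54]. Speed limits (rad/s): [2.39, 2.39, 3.01, 3.14, 3.14, 3.14].

## Interface

Orientations are given as [roll, pitch, yaw] about the fixed x, y, z axes, in that order (R = Rz(yaw) Ry(pitch) Rx(roll)).
In Python, from station import monitor, capture, camera_info, job, r gives the robot as it stands.
- The arm moves only by the shell command python3 -m jog 'ROWS' [OPENING] [FORCE]. ROWS is text: rows parted by semicolons, each of 4 numbers parted by spaces: the shift along the tool's x, y, z in m, then the turn about the tool's z in degrees. In form: tx ty tz spin; .... A call has 1 to 10 rows; each row is the pose to reach, as a shift and turn from the pose commanded when the call began, along the tool's axes at that moment; what a row does not reach only later rows make up. A row lasts 1/12 s, in which the tool goes at most 41.7 mm and 7.16 degrees, less where a joint would pass 70% of its speed; a pose out of reach is approached as far as the arm can. A call with a gripper value outside its range is refused whole. OPENING is the finger opening in m, from 0 to 0.0878, set as the call begins (- or left out, the last holds). The fingers move at their own pace and stop on an object; FORCE is the grip in N (left out, the last holds). Time passes only in rows, so rows that repeat a pose let the fingers close. It gives the time, the measured TCP pose, the force, the opening and the grip force at its end, in the units of the state.
- monitor.sense(): the state, without advancing time (a new reading comes with each control period).
- capture(name): name is "scene" or "top" or "wrist"; returns the picture (384x512x3 uint8, blue, green, red); there is no depth.
- camera_info(name): a dict with "fx", "fy", "cx", "cy" (pixels), "pose" (4x4, takes a point from camera to world coordinates); the wrist camera has in their place "tool_from_camera" (4x4, takes a point from camera to tool coordinates, whose origin is the TCP and whose axes are the flange's). Camera axes: x right, y down, z forward; pixel columns grow to the right and rows downward; lengths in m; the calibration is good to about 2 mm. A picture is of the moment at which its call begins: read the wrist's pose just before it. camera_info takes no time and is no camera call.
- job.sign_off(): hands the job in; it is judged then, once.
The state is a dict: "t": time; "qpos": joint angles; "qd": joint speeds; "tau": joint torques, N m; "ee_pos": TCP position; "tcp_rot": TCP orientation; "contact_force": force on the tool from outside, world axes, zero at the start; "moment": the same for the moment, N m; "opening": finger opening in m; "finger_force": force on a finger pad.
Only numpy, scipy, OpenCV 4.12 (cv2) and the standard library are available. Lean on these libraries where they do the work, as an engineer would, in place of code of your own. Each camera call takes 0.05 s, during which the arm holds its last target. There are 200 camera calls.

## Working session

There is one attempt and no reset: what is moved stays moved. The work goes in short steps, Python scripts to look and compute and a shell command to move; the robot and the scene stay as the last step left them, time stands still between calls to the robot, and variables do not carry over. Pictures are saved under pics/ and viewed, at most 15 in all, crops included, and the job is handed in when it is done.

```bash
mkdir -p pics; ls
python3 - <<'E'
from station import monitor, capture, camera_info, job, r
import cv2, numpy as np
s=monitor.sense(); print({k:np.round(v,3) for k,v in s.items()})
for n in("scene","top"):
    im=capture(n); cv2.imwrite(f"pics/{n}0.png",im); print(n,camera_info(n))
print(camera_info("wrist"))
E
```

```text
pics
{'t': np.float64(0.0), 'qpos': array([-1.193,  0.424,  1.631,  0.   ,  1.089, -0.019]), 'qd': array([-0.   , -0.001, -0.001,  0.001, -0.001, -0.   ]), 'tau': array([ 3.0000e-03, -5.4461e+01, -2.7366e+01,  6.5000e-02,  2.3000e-02,
       -0.0000e+00]), 'ee_pos': array([ 0.241, -0.576,  0.202]), 'tcp_rot': array([-3.14 , -0.   ,  0.397]), 'contact_force': array([-1.058, -0.071, -0.232]), 'moment': array([-0.006,  0.006,  0.008]), 'finger_force': np.float64(0.0), 'opening': np.float64(0.088)}
scene {'fx': 349.63788711372416, 'fy': 349.63788711372416, 'cx': 258.7183195198974, 'cy': 194.55627788581128, 'pose': array([[-0.19224379,  0.60293324, -0.77428279,  1.48374338],
       [ 0.98133976,  0.11504112, -0.15407079,  0.19830528],
       [-0.00382004, -0.78945364, -0.6137983 ,  0.86952076],
       [ 0.        ,  0.        ,  0.        ,  1.        ]])}
top {'fx': 434.22598971114303, 'fy': 434.22598971114303, 'cx': 250.91933616702755, 'cy': 185.64996419494278, 'pose': array([[ 0.02271652, -0.99812057,  0.05691479,  0.41384519],
       [-0.99971311, -0.02311139, -0.00628928,  0.01047226],
       [ 0.00759284, -0.05675559, -0.99835923,  1.30923869],
       [ 0.        ,  0.        ,  0.        ,  1.        ]])}
{'fx': 313.59441476153194, 'fy': 313.59441476153194, 'cx': 257.30706550878205, 'cy': 189.20729120362478, 'tool_from_camera': array([[-2.82939643e-05, -9.63308203e-01, -2.68397662e-01,
         7.40576067e-02],
       [ 9.99999883e-01,  1.02260464e-04, -4.72441914e-04,
         6.15936847e-04],
       [ 4.82553640e-04, -2.68397644e-01,  9.63308088e-01,
        -1.82448696e-01],
       [ 0.00000000e+00,  0.00000000e+00,  0.00000000e+00,
         1.00000000e+00]])}
```

View pics/top0.png

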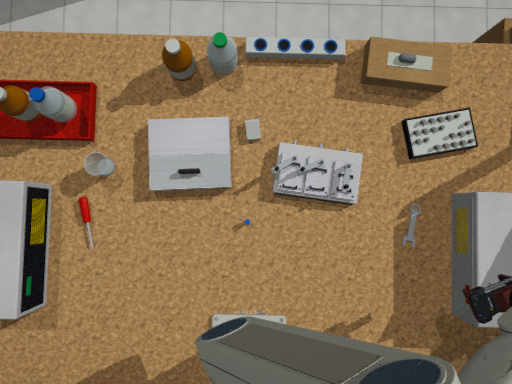

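View pics/scene0.png

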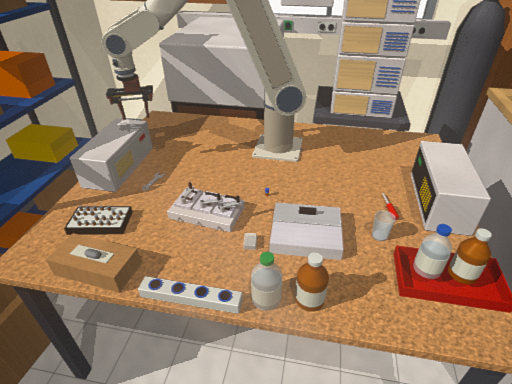

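The top view shows the store at about (190,153) with the cover's grip bar at (189,171). The dock is at (318,173), the vial at (248,222) and the ferrule box at (253,130). The scene view agrees with this. Next I'll take rough world positions and crop the dock.

```bash
cat > h.py <<'E'
from station import monitor, capture, camera_info, job, r
import cv2, numpy as np
from scipy.spatial.transform import Rotation as Ro
def wpose(s=None):
    s=s or monitor.sense(); T=np.eye(4)
    T[:3,:3]=Ro.from_euler('xyz',s['tcp_rot']).as_matrix(); T[:3,3]=s['ee_pos']; return T
def snap(name,save=None):
    c=camera_info(name); P=wpose()@c['tool_from_camera'] if name=='wrist' else c['pose']
    im=capture(name)
    if save: cv2.imwrite(f'pics/{save}.png',im); np.savez(f'pics/{save}.npz',P=P,K=[c['fx'],c['fy'],c['cx'],c['cy']])
    return im,P,[c['fx'],c['fy'],c['cx'],c['cy']]
def load(save):
    d=np.load(f'pics/{save}.npz'); return cv2.imread(f'pics/{save}.png'),d['P'],d['K']
def ray(px,P,K):
    d=P[:3,:3]@np.array([(px[0]-K[2])/K[0],(px[1]-K[3])/K[1],1.]); return P[:3,3],d
def plane(px,z,P,K):
    o,d=ray(px,P,K); return o+d*(z-o[2])/d[2]
def meet(rays):
    A=np.zeros((3,3));b=np.zeros(3)
    for o,d in rays:
        d=d/np.linalg.norm(d);M=np.eye(3)-np.outer(d,d);A+=M;b+=M@o
    p=np.linalg.solve(A,b); return p,[np.linalg.norm(np.cross(p-o,d/np.linalg.norm(d))) for o,d in rays]
def proj(p,P,K):
    q=np.linalg.inv(P)@np.append(p,1.); return np.array([K[0]*q[0]/q[2]+K[2],K[1]*q[1]/q[2]+K[3]])
def go(p,yaw_deg):
    "shift in tool axes (mm) and spin (deg) from the present measured pose"
    T=wpose(); d=T[:3,:3].T@(np.array(p)-T[:3,3]); y=np.degrees(monitor.sense()['tcp_rot'][2])
    print('shift mm',np.round(d*1e3,1),'spin',round(-((yaw_deg-y+180)%360-180),1),'yaw now',round(y,1),'pos',np.round(T[:3,3],4))
E
python3 - <<'E'
from h import *
im=cv2.imread('pics/top0.png');c=camera_info('top');P=c['pose'];K=[c['fx'],c['fy'],c['cx'],c['cy']]
for n,px,z in[('bar',(189,171),.08),('st FL',(151,191),.05),('st FR',(231,188),.05),('st BR',(229,118),.05),('st BL',(148,120),.05),('dock c',(318,173),.05),('FL',(275,194),.04),('FR',(356,203),.04),('BR',(362,154),.04),('BL',(279,143),.04),('vial',(248,222),.03),('box',(253,130),.02)]:
    print(n,np.round(plane(px,z,P,K),3))
cv2.imwrite('pics/dockcrop.png',cv2.resize(im[130:220,140:370],None,fx=3.4,fy=3.4,interpolation=cv2.INTER_CUBIC))
go([.40,-.16,.40],0)
E
```

```text
bar [0.521 0.179 0.08 ]
st FL [0.463 0.292 0.05 ]
st FR [0.477 0.06  0.05 ]
st BR [0.683 0.071 0.05 ]
st BL [0.671 0.308 0.05 ]
dock c [ 0.527 -0.192  0.05 ]
FL [ 0.463 -0.069  0.04 ]
FR [ 0.442 -0.306  0.04 ]
BR [ 0.587 -0.323  0.04 ]
BL [ 0.614 -0.077  0.04 ]
vial [0.38  0.009 0.03 ]
box [ 0.654 -0.     0.02 ]
shift mm [ 307.1 -322.6 -197.7] spin 22.7 yaw now 22.7 pos [ 0.2414 -0.5759  0.2019]
```

View pics/dockcrop.png

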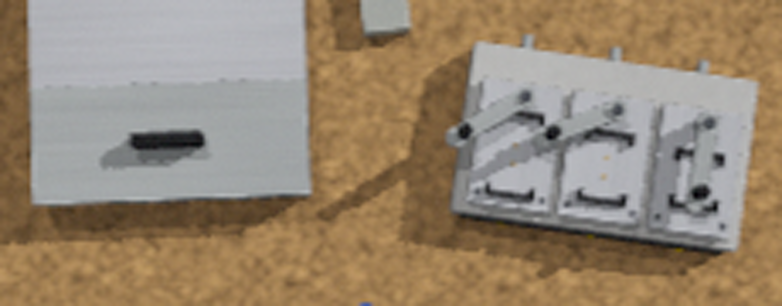

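The dock crop shows the two left levers half open (pins near crop (463,132) and (552,132)) and the right lever nearly shut (pin at (700,192)). I'm moving the wrist camera over the dock and store.

```bash
python3 -c "
from h import *
go([.56,-.10,.30],0)"; python3 -m jog '0 0 -0.04 0; 0.04 -0.03 -0.08 3; 0.08 -0.06 -0.1 6; 0.12 -0.09 -0.1 9; 0.16 -0.12 -0.1 12; 0.2 -0.15 -0.1 15; 0.24 -0.18 -0.1 18; 0.27 -0.21 -0.1 21; 0.3 -0.24 -0.1 22.7; 0.33 -0.27 -0.1 22.7'; python3 -c "
from h import *
go([.56,-.10,.30],0)"
```

```text
shift mm [ 477.8 -315.9  -97.7] spin 22.7 yaw now 22.7 pos [ 0.2414 -0.5759  0.2019]
t: 0.93
ee_pos: [0.4149, -0.2585, 0.3021]
tcp_rot: [-3.141, 0.0, -0.001]
contact_force: [0.0, -0.8, -0.4]
opening: 0.0881
finger_force: 0.0
shift mm [ 144.9 -158.7    2.2] spin -0.1 yaw now -0.1 pos [ 0.4149 -0.2585  0.3021]
```

```bash
python3 -m jog '0 0 0 0; 0 0 0 0; 0.03 -0.03 0 0; 0.06 -0.06 0 0; 0.09 -0.09 0 0; 0.12 -0.12 0 0;0.14 -0.15 0 0; 0.14 -0.15 0 0; 0.14 -0.15 0 0'
python3 - <<'E'
from h import *
snap('wrist','w1')
go([.56,.02,.30],0)
E
```

```text
t: 1.68
ee_pos: [0.5549, -0.1105, 0.3015]
tcp_rot: [3.141, 0.001, 0.002]
contact_force: [-0.7, -0.8, -0.2]
opening: 0.088
finger_force: 0.0
shift mm [   6.  -131.4    1.5] spin 0.0 yaw now 0.0 pos [ 0.5541 -0.1114  0.3016]
```

View pics/w1.png

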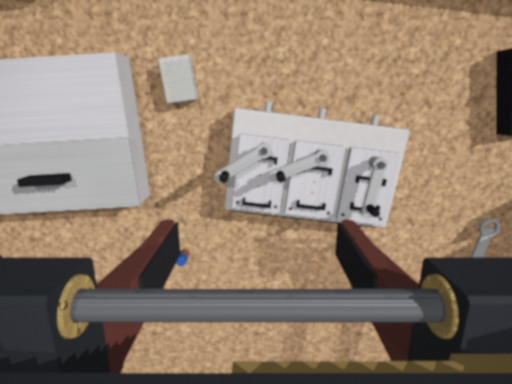

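The wrist view shows the dock with pins at (222,176), (281,176) and (373,210), and pivots at (264,151), (322,156) and (379,164). The vial's cap is at (181,259). I'll take a closer second view of the dock, then one over the store.

```bash
python3 -m jog '-0.02 0.02 0.03 0; -0.04 0.04 0.05 0; -0.06 0.06 0.08 0; -0.08 0.08 0.09 0; -0.08 0.08 0.09 0; -0.08 0.08 0.09 0;-0.08 0.08 0.09 0'
python3 - <<'E'
from h import *
snap('wrist','w2')
E
```

```text
t: 2.32
ee_pos: [0.4745, -0.1919, 0.213]
tcp_rot: [3.141, -0.001, -0.002]
contact_force: [-0.7, -0.1, 0.3]
opening: 0.0878
finger_force: 0.0
```

View pics/w2.png

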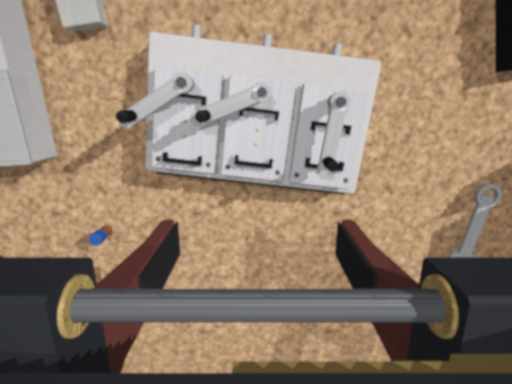

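The view shows black seat end walls at front/back: left (181,160)/(187,98), middle (253,163)/(258,113) and right (325,165)/(332,127). From +y to -y the seats are therefore long, medium and short. I'll triangulate them from both views.

Run:
```python
from h import *
for n,roi in(('w1',(215,100,415,230)),('w2',(100,20,385,200))):
    im,P,K=load(n); x0,y0,x1,y1=roi
    g=im.max(2); m=np.zeros_like(g); m[y0:y1,x0:x1]=(g[y0:y1,x0:x1]<60)*255
    k,l,st,c=cv2.connectedComponentsWithStats(m,8)
    print(n,[(tuple(np.round(c[i],1)),st[i].tolist()) for i in range(1,k) if st[i,4]>12])
a,b=load('w1')[1:],load('w2')[1:]
for nm,p,q in(('piv L',(264,151),(182,82)),('piv M',(322,156),(262,92)),('piv S',(379,164),(341,101)),
  ('front L',(256,205),(181,160)),('front M',(310,207),(253,163)),('chassis BL',(235,109),(150,33)),('chassis BR',(408,128),(380,61))):
    p,e=meet([ray(p,*a),ray(q,*b)]); print(nm,np.round(p,4),np.round(e,4))
```

```text
w1 [((np.float64(324.7), np.float64(169.3)), [316, 168, 15, 6, 25]), ((np.float64(223.7), np.float64(176.4)), [220, 172, 8, 10, 61]), ((np.float64(280.2), np.float64(176.1)), [277, 172, 8, 9, 54]), ((np.float64(360.3), np.float64(178.0)), [356, 176, 13, 6, 23]), ((np.float64(257.0), np.float64(204.5)), [243, 202, 27, 5, 41]), ((np.float64(310.7), np.float64(206.5)), [297, 203, 27, 6, 49]), ((np.float64(353.9), np.float64(207.0)), [351, 204, 9, 6, 21]), ((np.float64(372.7), np.float64(209.9)), [367, 205, 12, 11, 85]), ((np.float64(340.6), np.float64(226.5)), [338, 223, 8, 7, 41])]
w2 [((np.float64(194.9), np.float64(97.5)), [181, 94, 24, 10, 44]), ((np.float64(261.3), np.float64(110.8)), [246, 108, 31, 10, 48]), ((np.float64(126.0), np.float64(115.9)), [117, 111, 19, 11, 168]), ((np.float64(202.4), np.float64(115.9)), [196, 111, 14, 11, 110]), ((np.float64(315.6), np.float64(124.4)), [312, 122, 13, 8, 36]), ((np.float64(347.1), np.float64(129.2)), [345, 127, 5, 6, 21]), ((np.float64(180.6), np.float64(160.5)), [164, 154, 37, 11, 99]), ((np.float64(253.3), np.float64(163.8)), [236, 158, 35, 9, 83]), ((np.float64(309.3), np.float64(163.8)), [306, 159, 11, 8, 37]), ((np.float64(331.9), np.float64(164.2)), [323, 158, 20, 13, 155])]
piv L [ 0.5672 -0.1195  0.0767] [0.0003 0.0003]
piv M [ 0.5586 -0.1972  0.0663] [0.0003 0.0003]
piv S [ 0.5489 -0.2756  0.0675] [0.0011 0.0011]
front L [ 0.4879 -0.1092  0.0604] [0.0006 0.0006]
front M [ 0.4837 -0.187   0.0563] [0.0007 0.0007]
chassis BL [ 0.619  -0.0794  0.0334] [0. 0.]
chassis BR [ 0.5925 -0.3289  0.0216] [0.0002 0.0002]
```

```bash
cat >> h.py <<'E'
YD=np.radians(-6.4); DX=np.array([np.cos(YD),np.sin(YD)]); DY=np.array([-DX[1],DX[0]])
PIV={'L':np.array([.5672,-.1195]),'M':np.array([.5582,-.1974]),'S':np.array([.5489,-.2749])}
SEAT={k:v-.047*DX for k,v in PIV.items()}
def pin(k,th,l=.060): return PIV[k]+l*(-np.cos(th)*DX+np.sin(th)*DY)
def ang(k,p): d=p[:2]-PIV[k]; return np.arctan2(d@DY,-d@DX),np.linalg.norm(d)
E
python3 - <<'E'
from h import *
a,b=load('w1')[1:],load('w2')[1:]
for k,p,q in(('L',(223.7,176.4),(126,115.9)),('M',(280.2,176.1),(202.4,115.9)),('S',(372.7,209.9),(331.9,164.2))):
    x,e=meet([ray(p,*a),ray(q,*b)]); y=plane(q,.09,*b); print(k,np.round(x,4),np.round(e,4),ang(k,x),'plane',np.round(y,4),ang(k,y),SEAT[k])
for k,p in(('L',.95),('M',.95),('S',.05)): print(k,pin(k,p)); 
go([*pin('L',1.05),.13],-6.4)
E
```

```text
L [ 0.5362 -0.0674  0.0899] [0.0001 0.0001] (np.float64(0.9216459441627022), np.float64(0.06064350611278639)) plane [ 0.5363 -0.0675  0.09  ] (np.float64(0.9223382708348649), np.float64(0.06046865529379254)) [ 0.52049291 -0.11426096]
M [ 0.5363 -0.1401  0.0892] [0.0002 0.0002] (np.float64(1.0933459211141805), np.float64(0.06134287475719882)) plane [ 0.5361 -0.1401  0.09  ] (np.float64(1.0912918110096985), np.float64(0.06140117249397928)) [ 0.51149291 -0.19216096]
S [ 0.4871 -0.2685  0.079 ] [0.0002 0.0002] (np.float64(-0.008157229989611015), np.float64(0.06217985843683708)) plane [ 0.4893 -0.2659  0.09  ] (np.float64(0.037368172449817216), np.float64(0.06028713420337706)) [ 0.50219291 -0.26966096]
L [ 0.53795675 -0.06710885]
M [ 0.52895675 -0.14500885]
S [ 0.48968271 -0.26524016]
shift mm [  67.9 -127.1   83.3] spin 6.3 yaw now -0.1 pos [ 0.4751 -0.1914  0.2133]
```

```bash
python3 -c "
from h import *
for k,a,b in(('L',-.062,.054),('M',-.062,.055),('S',-.060,-.026)):
  q=PIV[k]+a*DX+b*DY; print(k,q)
  if k=='L': go([*q,.085],-6.4)"
```

```text
L [ 0.51160571 -0.05892546]
shift mm [  36.1 -132.6  128.2] spin 6.3 yaw now -0.1 pos [ 0.4751 -0.1914  0.2133]
M [ 0.50271718 -0.13583169]
S [ 0.48637573 -0.29404983]
```

```bash
python3 -m jog '0.01 -0.035 0.02 2; 0.02 -0.07 0.03 4; 0.03 -0.105 0.04 6.3; 0.036 -0.133 0.05 6.3; 0.036 -0.133 0.08 6.3; 0.036 -0.133 0.11 6.3; 0.036 -0.133 0.128 6.3; 0.036 -0.133 0.128 6.3' 0 20; python3 -m jog '0.015 0 0 0; 0.03 0 0 0; 0.045 0 0 0; 0.06 0 0 0; 0.065 0 0 0; 0.065 0 0 0; 0.065 0 0 0; 0.05 0 0 0; 0.05 0 -0.04 0'; python3 -c "
from h import *
q=PIV['M']-.062*DX+.055*DY
go([*q,.085],-6.4)"
```

```text
t: 3.03
ee_pos: [0.509, -0.0562, 0.0817]
tcp_rot: [-3.141, 0.005, -0.108]
contact_force: [-0.3, 0.0, -1.0]
opening: 0.0379
finger_force: 0.0
t: 3.78
ee_pos: [0.552, -0.0618, 0.1185]
tcp_rot: [-3.141, 0.015, -0.109]
contact_force: [-0.5, 0.1, -0.5]
opening: 0.0006
finger_force: 0.0
shift mm [-40.4  79.   34.1] spin 0.1 yaw now -6.3 pos [ 0.552  -0.0618  0.1185]
```

```bash
python3 -m jog '-0.02 0.02 0 0; -0.03 0.05 0 0; -0.04 0.079 0 0; -0.04 0.079 0.015 0; -0.04 0.079 0.034 0; -0.04 0.079 0.034 0; -0.02 0.079 0.034 0; 0 0.079 0.034 0; 0.015 0.079 0.034 0; 0.025 0.079 0.034 0'; python3 -m jog '0 0 0 0; 0 0 0 0; -0.015 0 0 0; -0.015 0 -0.03 0; -0.05 0.04 -0.04 0; -0.08 0.075 -0.04 0; -0.08 0.075 -0.04 0; -0.08 0.075 -0.04 0'
python3 - <<'E'
from h import *
snap('wrist','w3'); q=PIV['S']-.060*DX-.026*DY
go([*q,.085],-6.4)
E
```

```text
t: 4.62
ee_pos: [0.5776, -0.1439, 0.0912]
tcp_rot: [3.141, -0.001, -0.109]
contact_force: [-0.3, 0.1, -0.2]
opening: 0.0007
finger_force: 0.0
t: 5.28
ee_pos: [0.4847, -0.211, 0.1306]
tcp_rot: [-3.141, 0.002, -0.112]
contact_force: [0.4, 0.5, -0.8]
opening: 0.0003
finger_force: 0.0
shift mm [ 9.3 83.2 45.5] spin -0.0 yaw now -6.4 pos [ 0.4865 -0.2103  0.1306]
```

View pics/w3.png

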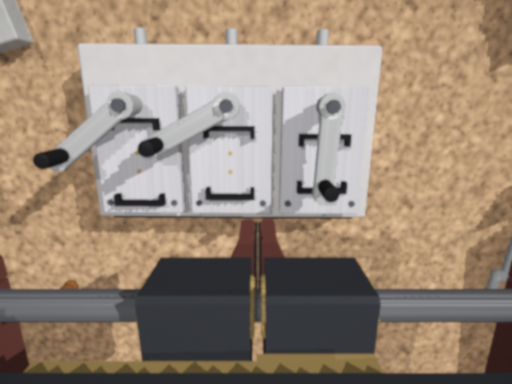

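The levers did not move. The fingers were still closing at the long pin, and the tool was still too high at the medium pin. I'll redo the pushes, letting the arm settle first, and start with the short lever.

```bash
python3 -m jog '0.005 0.04 0 0; 0.009 0.083 0 0; 0.009 0.083 0 0; 0.009 0.083 0.025 0; 0.009 0.083 0.047 0; 0.009 0.083 0.047 0; 0.009 0.083 0.047 0; 0.009 0.083 0.047 0';  python3 -m jog '0 -0.01 0 0; 0.002 -0.02 0 0; 0.004 -0.03 0 0; 0.008 -0.04 0 0; 0.014 -0.05 0 0; 0.014 -0.05 0 0; 0.014 -0.05 0 0'
python3 - <<'E'
from h import *
snap('wrist','w4'); d=monitor.sense()['ee_pos'][:2]-PIV['S']; print(d@DX,d@DY)
E
```

```text
t: 6.0
ee_pos: [0.4892, -0.2929, 0.0839]
tcp_rot: [3.142, -0.0, -0.108]
contact_force: [-0.3, 0.0, -0.2]
opening: 0.0004
finger_force: 0.0
t: 6.58
ee_pos: [0.5086, -0.2445, 0.0834]
tcp_rot: [3.141, -0.0, -0.107]
contact_force: [0.1, -0.0, -0.1]
opening: 0.0003
finger_force: 0.0
-0.043745014044102276 0.025235264617309034
```

View pics/w4.png

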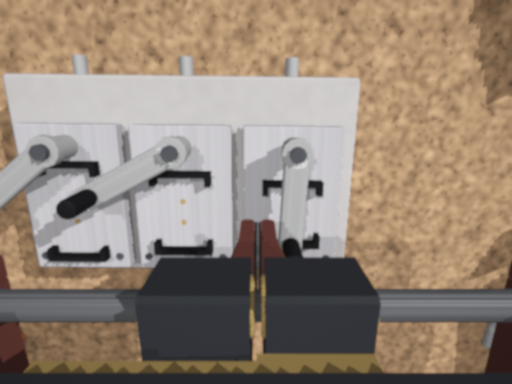

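```bash
python3 - <<'E'
from h import *
a,b=load('w3')[1:],load('w4')[1:]
for nm,p,q in(('pivS',(333,105),(298,153)),('pivM',(226,105),(169,152)),('pinM top',(146,149),(68,209)),('pinM base',(157,142),(87,198)),('pinS top?',(332,194),(293,252)),('pinS base',(326,183),(289,242))):
    x,e=meet([ray(p,*a),ray(q,*b)]); print(nm,np.round(x,4),np.round(e,4))
    for P in(a,b): print('   ', [ (round(ang(nm[3],plane(z_,.0755 if 'base' in nm else .1,*P))[0],3),np.round(ang(nm[3],plane(z_,.0755 if 'base' in nm else .1,*P))[1],4)) for z_ in ((p,) if P is a else (q,))])
E
python3 -c "
import cv2;im=cv2.imread('pics/w4.png');cv2.imwrite('pics/w4c.png',cv2.resize(im[130:300,180:370],None,fx=3.5,fy=3.5,interpolation=cv2.INTER_CUBIC))"
```

```text
pivS [ 0.5499 -0.2741  0.0758] [0. 0.]
    [(np.float64(1.75), np.float64(0.0066))]
    [(np.float64(2.429), np.float64(0.0062))]
pivM [ 0.5588 -0.1964  0.0768] [0.0002 0.0002]
    [(np.float64(-1.987), np.float64(0.0015))]
    [(np.float64(-2.243), np.float64(0.0069))]
pinM top [ 0.5359 -0.1401  0.0983] [0. 0.]
    [(np.float64(1.087), np.float64(0.0609))]
    [(np.float64(1.088), np.float64(0.0603))]
pinM base [ 0.5383 -0.1445  0.0854] [0.0004 0.0004]
    [(np.float64(1.111), np.float64(0.06))]
    [(np.float64(1.089), np.float64(0.0629))]
pinS top? [ 0.4853 -0.2672  0.0813] [0.0021 0.0021]
    [(np.float64(0.055), np.float64(0.0598))]
    [(np.float64(0.088), np.float64(0.0534))]
pinS base [ 0.4937 -0.2642  0.0814] [0.0007 0.0007]
    [(np.float64(0.043), np.float64(0.0581))]
    [(np.float64(0.077), np.float64(0.0586))]
```

View pics/w4c.png

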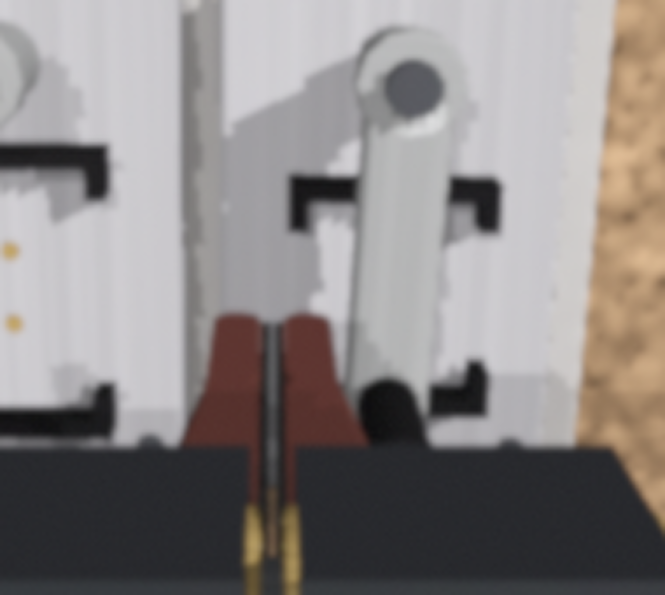

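The close crop shows the fingers beside the pin at crop (395,410), with the short lever barely turned (about 0.08). I'll grip each pin and trace the arc instead of pushing.

```bash
python3 -c "
from h import *
go([*pin('S',.075),.081],-6.4)
for th in (.5,1,1.4,1.8): 
  for k,a in(('S',.075),('M',1.09),('L',.922)):
    d=pin(k,th)-pin(k,a); print(k,th,np.round([d@DX*1e3,-d@DY*1e3],1))
"
```

```text
shift mm [-16.2  20.7   2.3] spin 0.2 yaw now -6.2 pos [ 0.5082 -0.2449  0.0833]
S 0.5 [  7.2 -24.3]
M 0.5 [-24.9  24.4]
L 0.5 [-16.4  19. ]
S 1 [ 27.4 -46. ]
M 1 [-4.7  2.7]
L 1 [ 3.8 -2.7]
S 1.4 [ 49.6 -54.6]
M 1.4 [17.6 -5.9]
L 1.4 [ 26.1 -11.3]
S 1.8 [ 73.5 -53.9]
M 1.8 [41.4 -5.2]
L 1.8 [ 49.9 -10.6]
```

```bash
python3 -m jog '0 0 -0.03 0; -0.016 0.021 -0.03 0; -0.016 0.021 -0.03 0; -0.016 0.021 -0.03 0; -0.016 0.021 -0.01 0; -0.016 0.021 0.002 0; -0.016 0.021 0.002 0' 0.04 20; python3 -m jog '0 0 0 0; 0 0 0 0; 0 0 0 0; 0 0 0 0; 0 0 0 0' 0 20
```

```text
t: 7.22
ee_pos: [0.4878, -0.2632, 0.0784]
tcp_rot: [-3.139, 0.005, -0.11]
contact_force: [-0.1, -0.3, -0.2]
opening: 0.0393
finger_force: 0.0
t: 7.63
ee_pos: [0.49, -0.2645, 0.0818]
tcp_rot: [3.141, -0.001, -0.109]
contact_force: [0.2, -0.4, 0.5]
opening: 0.0103
finger_force: 0.2
```

```bash
python3 -m jog '0 0 0 0; 0 0 0 0; 0 0 0 0' 0 20
python3 - <<'E'
from h import *
im,P,K=snap('wrist','w5'); print(proj([*pin('S',.075),.1],P,K))
cv2.imwrite('pics/w5c.png',cv2.resize(im[130:300,180:370],None,fx=3.5,fy=3.5,interpolation=cv2.INTER_CUBIC))
E
```

```text
t: 7.88
ee_pos: [0.49, -0.2646, 0.0817]
tcp_rot: [3.141, -0.001, -0.109]
contact_force: [-0.1, 0.1, 2.5]
opening: 0.0006
finger_force: 1.6
[255.5471705  237.76705292]
```

View pics/w5c.png

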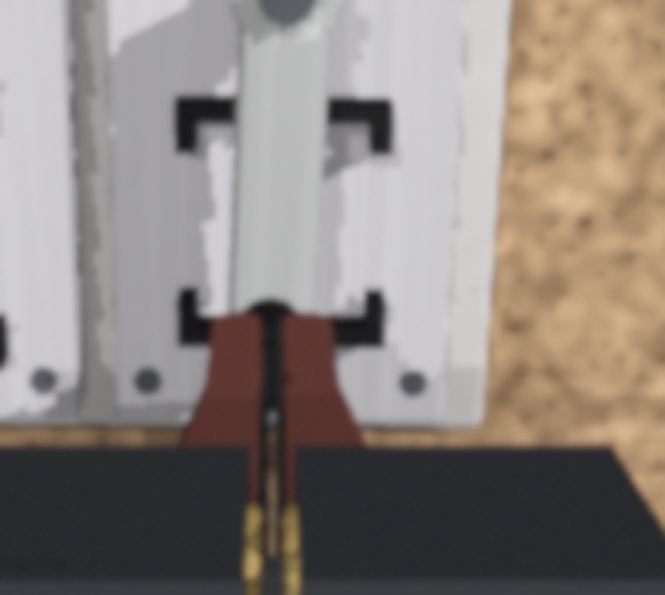

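The close crop shows the fingers nearly shut (opening 0.0006), so the pin is not held. The pads seem to sit higher than the tips. I'll straddle the arm's end lower down and try again.

```bash
python3 -m jog '0 0 -0.02 0; 0 0 -0.03 0; 0 0 -0.03 0; 0 0 -0.03 0; 0 0 -0.03 0;0 0 -0.03 0; 0 0 -0.01 0; 0 0 0.006 0;0 0 0.013 0; 0 0 0.013 0' 0.045 20; python3 -m jog '0 0 0 0; 0 0 0 0; 0 0 0 0; 0 0 0 0; 0 0 0 0; 0 0 0 0; 0 0 0 0; 0 0 0 0' 0 20
python3 - <<'E'
from h import *
im,P,K=snap('wrist','w6')
cv2.imwrite('pics/w6c.png',cv2.resize(im[80:300,180:370],None,fx=2.7,fy=2.7,interpolation=cv2.INTER_CUBIC))
E
```

```text
t: 8.77
ee_pos: [0.4881, -0.2635, 0.0662]
tcp_rot: [-3.14, 0.004, -0.109]
contact_force: [-1.5, -0.2, 0.2]
opening: 0.0448
finger_force: 0.0
t: 9.43
ee_pos: [0.4899, -0.2645, 0.0687]
tcp_rot: [3.141, -0.001, -0.109]
contact_force: [-0.6, 0.9, 3.6]
opening: 0.0111
finger_force: 20.0
```

The fingers now hold the pin (opening 0.011, 20 N). I'll trace the arc and turn the tool along with the lever so the fingers clear the neighbouring pivot.

```bash
cat >> h.py <<'E'
def arc(k,ths,dz=0):
    "rows for gripped pin from ths[0]; tool yaw follows lever: yaw=-6.4deg-theta"
    p0=pin(k,ths[0]); y0=YD-ths[0]; X=np.array([np.cos(y0),np.sin(y0)]); Y=np.array([X[1],-X[0]])
    return '; '.join(f'{(pin(k,t)-p0)@X:.3f} {(pin(k,t)-p0)@Y:.3f} {dz} {np.degrees(t-ths[0]):.0f}' for t in ths[1:])
E
python3 -c "
from h import *
print(arc('S',[0,.12,.24,.36,.48,.6,.72,.84,.96])); print(arc('S',[1.0,1.12,1.24,1.36,1.48,1.6,1.72,1.84,1.86]))
print(np.round(monitor.sense()['qpos'],2))"
```

```text
0.000 -0.007 0 7; 0.002 -0.014 0 14; 0.004 -0.021 0 21; 0.007 -0.028 0 28; 0.010 -0.034 0 34; 0.015 -0.040 0 41; 0.020 -0.045 0 48; 0.026 -0.049 0 55
0.000 -0.007 0 7; 0.002 -0.014 0 14; 0.004 -0.021 0 21; 0.007 -0.028 0 28; 0.010 -0.034 0 34; 0.015 -0.040 0 41; 0.020 -0.045 0 48; 0.021 -0.045 0 49
[-0.52  0.52  1.86  0.    0.76  1.16]
```

```bash
python3 -m jog '0.001 -0.007 -0.001 5; 0.003 -0.014 -0.001 10; 0.005 -0.020 -0.001 15; 0.008 -0.026 -0.001 20; 0.012 -0.032 -0.001 25; 0.017 -0.038 -0.001 30; 0.022 -0.042 -0.001 35; 0.0274 -0.046 -0.001 40; 0.0274 -0.046 -0.001 40'; python3 -c "
from h import *
s=monitor.sense(); p=s['ee_pos'][:2]; print(ang('S',p),np.degrees(s['tcp_rot'][2]))
y0=np.radians(-46.4);X=np.array([np.cos(y0),np.sin(y0)]);Y=np.array([X[1],-X[0]])
for t in (1.12,1.24,1.36,1.48,1.6,1.72,1.8,1.85): d=pin('S',t)-pin('S',1.0); print(t,np.round([d@X,d@Y],3))
"
```

```text
t: 10.23
ee_pos: [0.5204, -0.2203, 0.0687]
tcp_rot: [3.14, 0.004, -0.812]
contact_force: [-3.2, 2.2, 2.5]
opening: 0.0118
finger_force: 20.0
(np.float64(0.9774496788128438), np.float64(0.0615957570837704)) -46.5272347889973
1.12 [ 0.003 -0.007]
1.24 [ 0.006 -0.013]
1.36 [ 0.01  -0.019]
1.48 [ 0.015 -0.024]
1.6 [ 0.02  -0.029]
1.72 [ 0.026 -0.033]
1.8 [ 0.03  -0.036]
1.85 [ 0.033 -0.037]
```

Gripping works. I'll finish the short lever, release, and compute the move to the medium pin.

```bash
python3 -m jog '0.003 -0.007 0 4; 0.006 -0.013 0 8; 0.01 -0.019 0 12; 0.015 -0.024 0 16; 0.02 -0.029 0 20; 0.026 -0.033 0 24; 0.030 -0.036 0 28; 0.033 -0.037 0 30; 0.033 -0.037 0 30'; python3 -m jog '0 0 0 0; 0 0 0 0; 0 0 0 0; 0 0 -0.03 0; 0 0 -0.06 0; 0 0 -0.06 0' 0.045; python3 -c "
from h import *
s=monitor.sense(); p=s['ee_pos'][:2]; print(ang('S',p))
go([*pin('M',1.09),.11],-66); go([*pin('M',1.09),.068],-66)
y0=np.radians(-66);X=np.array([np.cos(y0),np.sin(y0)]);Y=np.array([X[1],-X[0]])
for k,a in (('M',1.09),('L',.922)):
  for t in (1.08,1.21,1.34,1.48,1.6,1.72,1.85): d=pin(k,t)-pin(k,a); print(t,np.round([d@X,d@Y],3))
d=pin('L',.922)-pin('M',1.85); print('M->L',np.round([d@X,d@Y],3))
"
```

```text
t: 10.98
ee_pos: [0.5707, -0.219, 0.0687]
tcp_rot: [3.14, 0.002, -1.333]
contact_force: [-1.0, 5.1, 0.7]
opening: 0.0108
finger_force: 20.0
t: 11.48
ee_pos: [0.5749, -0.2216, 0.1346]
tcp_rot: [-3.134, -0.005, -1.331]
contact_force: [1.6, -0.7, 0.1]
opening: 0.0445
finger_force: 0.0
(np.float64(1.9123947775107017), np.float64(0.05930641746209485))
shift mm [-87.1  18.3  24. ] spin -10.2 yaw now -76.2 pos [ 0.5749 -0.2216  0.1346]
shift mm [-87.3  18.6  66. ] spin -10.2 yaw now -76.2 pos [ 0.5749 -0.2216  0.1346]
1.08 [-0.     0.001]
1.21 [ 0.001 -0.007]
1.34 [ 0.003 -0.015]
1.48 [ 0.006 -0.023]
1.6 [ 0.009 -0.029]
1.72 [ 0.013 -0.035]
1.85 [ 0.019 -0.04 ]
1.08 [-0.    -0.009]
1.21 [ 0.    -0.017]
1.34 [ 0.002 -0.025]
1.48 [ 0.005 -0.033]
1.6 [ 0.009 -0.039]
1.72 [ 0.013 -0.045]
1.85 [ 0.018 -0.051]
M->L [-0.086  0.011]
```

```bash
python3 -m jog '-0.04 0.01 0.01 -5; -0.08 0.018 0.02 -10; -0.087 0.018 0.02 -10; -0.087 0.018 0.045 -10; -0.087 0.018 0.066 -10; -0.087 0.018 0.066 -10; -0.087 0.018 0.066 -10'; python3 -m jog '0 0 0 0; 0 0 0 0; 0 0 0 0; 0 0 0 0; 0 0 0 0; 0 0 0 0; 0 0 0 0; 0 0 0 0' 0 20;  python3 -m jog '0.001 -0.007 -0.001 0; 0.003 -0.015 -0.001 0; 0.006 -0.023 -0.001 0; 0.009 -0.029 -0.001 0; 0.013 -0.035 -0.001 0; 0.019 -0.04 -0.001 0; 0.019 -0.04 -0.001 0; 0.019 -0.04 -0.001 0'
```

```text
t: 12.07
ee_pos: [0.5328, -0.1397, 0.0626]
tcp_rot: [3.14, 0.001, -1.157]
contact_force: [-0.1, -0.4, -0.8]
opening: 0.0451
finger_force: 0.0
t: 12.73
ee_pos: [0.5339, -0.1397, 0.0637]
tcp_rot: [-3.141, -0.001, -1.157]
contact_force: [1.2, 1.3, 4.5]
opening: 0.0112
finger_force: 20.0
t: 13.4
ee_pos: [0.5777, -0.1399, 0.0637]
tcp_rot: [3.141, 0.002, -1.157]
contact_force: [1.0, 5.0, -0.7]
opening: 0.0111
finger_force: 20.0
```

```bash
python3 -m jog '0 0 0 0; 0 0 0 0; 0 0 0 0; 0 0 -0.03 0; 0 0 -0.06 0; -0.04 0.005 -0.06 0; -0.08 0.01 -0.06 0; -0.086 0.011 -0.06 0; -0.086 0.011 -0.06 0' 0.045; python3 -c "
from h import *
go([*pin('L',.922),.067],-60)"
```

```text
t: 14.15
ee_pos: [0.5304, -0.0714, 0.1243]
tcp_rot: [-3.135, 0.011, -1.145]
contact_force: [-0.2, 0.8, 0.4]
opening: 0.0451
finger_force: 0.0
shift mm [ 0.1 -6.6 57.3] spin -5.6 yaw now -65.6 pos [ 0.5304 -0.0714  0.1243]
```

```bash
python3 -m jog '0 -0.006 0.01 0; 0 -0.006 0.03 0; 0 -0.006 0.057 0; 0 -0.006 0.057 0; 0 -0.006 0.057 0'; python3 -m jog '0 0 0 0; 0 0 0 0; 0 0 0 0; 0 0 0 0; 0 0 0 0; 0 0 0 0; 0 0 0 0; 0 0 0 0' 0 20;  python3 -m jog '0 -0.009 -0.001 0; 0 -0.017 -0.001 0; 0.002 -0.025 -0.001 0; 0.005 -0.033 -0.001 0; 0.009 -0.039 -0.001 0; 0.013 -0.045 -0.001 0; 0.018 -0.051 -0.001 0;0.018 -0.051 -0.001 0; 0.018 -0.051 -0.001 0'; python3 -m jog '0 0 0 0; 0 0 0 0; 0 0 0 0; 0 0 -0.03 0; 0 0 -0.07 0; 0 0 -0.11 0; 0 0 -0.14 0;0 0 -0.16 0; 0 0 -0.16 0' 0.045; python3 -c "
from h import *
go([.46,.10,.28],3.4)"
```

```text
t: 14.57
ee_pos: [0.5371, -0.0704, 0.0655]
tcp_rot: [-3.136, 0.014, -1.147]
contact_force: [0.2, 0.0, 1.1]
opening: 0.0451
finger_force: 0.0
t: 15.23
ee_pos: [0.5376, -0.0699, 0.0677]
tcp_rot: [-3.133, 0.012, -1.146]
contact_force: [-1.5, -1.3, 6.4]
opening: 0.011
finger_force: 20.0
t: 15.98
ee_pos: [0.5902, -0.0681, 0.0677]
tcp_rot: [-3.129, 0.02, -1.14]
contact_force: [-0.1, 0.4, -1.8]
opening: 0.0114
finger_force: 20.0
t: 16.73
ee_pos: [0.5929, -0.0735, 0.2337]
tcp_rot: [-3.119, 0.015, -1.139]
contact_force: [0.8, -0.8, 0.5]
opening: 0.0451
finger_force: 0.0
shift mm [-213.9   47.   -44.2] spin -68.6 yaw now -65.2 pos [ 0.5929 -0.0735  0.2337]
```

```bash
python3 -m jog '-0.02 0.005 -0.02 -7; -0.04 0.01 -0.04 -14; -0.07 0.015 -0.044 -21; -0.1 0.02 -0.044 -28; -0.13 0.03 -0.044 -35; -0.16 0.035 -0.044 -42; -0.19 0.04 -0.044 -49; -0.214 0.047 -0.044 -56; -0.214 0.047 -0.044 -63; -0.214 0.047 -0.044 -69' 0.06; python3 -m jog '0 0 0 0; 0 0 0 0; 0 0 0 0'
python3 - <<'E'
from h import *
im,P,K=snap('wrist','w7'); im2=im
go([.57,.10,.28],93.4)
m=(im.max(2)<55).astype(np.uint8)*255; m[250:]=0
k,l,st,c=cv2.connectedComponentsWithStats(m,8); print([(np.round(c[i],1).tolist(),st[i].tolist()) for i in range(1,k) if st[i,4]>60])
E
```

```text
t: 17.57
ee_pos: [0.456, 0.1016, 0.275]
tcp_rot: [-3.118, -0.005, 0.074]
contact_force: [0.5, 0.4, -0.4]
opening: 0.0598
finger_force: 0.0
t: 17.82
ee_pos: [0.4573, 0.1005, 0.2753]
tcp_rot: [-3.118, -0.005, 0.062]
contact_force: [-0.9, 0.1, -0.6]
opening: 0.06
finger_force: 0.0
shift mm [112.4   7.3  -4.2] spin -89.8 yaw now 3.6 pos [0.4574 0.1004 0.2754]
[([418.4, 58.7], [410, 54, 18, 10, 125]), ([487.7, 72.7], [477, 68, 22, 10, 163]), ([445.2, 95.0], [427, 90, 36, 13, 113]), ([196.7, 104.5], [173, 101, 49, 8, 367]), ([496.0, 110.2], [487, 108, 25, 6, 61]), ([197.2, 240.7], [189, 225, 14, 25, 198]), ([317.6, 240.0], [312, 225, 16, 25, 230])]
```

View pics/w7.png

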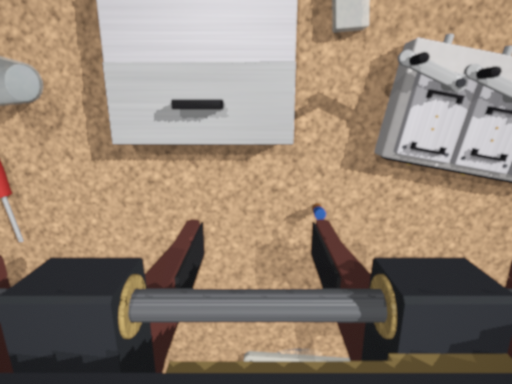

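Both visible levers are now rear of their stops' mid-range (pins at (418,59) and (488,73)). The cover's bar is at (197,104), with the cover's front edge along (113,143)–(294,142). I'm going above the bar with the tool turned 90°.

Run:
```python
from h import *
im,P,K=load('w7')
for p,z in(((173,104.5),.071),((222,104.5),.071),((196.7,104.5),.071),((113,143),.05),((294,142.5),.05),((107,62),.05),((297,60),.05)): print(p,np.round(plane(p,z,P,K),4))
b=plane((196.7,104.5),.071,P,K); go([b[0],b[1],.17],93.4)
```

```text
(173, 104.5) [0.5228 0.2107 0.071 ]
(222, 104.5) [0.5264 0.1518 0.071 ]
(196.7, 104.5) [0.5245 0.1822 0.071 ]
(113, 143) [0.4685 0.2963 0.05  ]
(294, 142.5) [0.4846 0.0599 0.05  ]
(107, 62) [0.5678 0.2977 0.05  ]
(297, 60) [0.5838 0.0655 0.05  ]
shift mm [ 71.6 -74.9 107.6] spin -89.8 yaw now 3.6 pos [0.4574 0.1004 0.2754]
```

```bash
python3 -m jog '0.01 -0.01 0 -7; 0.02 -0.02 0 -14; 0.03 -0.03 0 -21; 0.04 -0.04 0 -28; 0.05 -0.05 0 -35; 0.06 -0.06 0 -42; 0.07 -0.07 0 -49; 0.072 -0.075 0.01 -56; 0.072 -0.075 0.02 -63; 0.072 -0.075 0.03 -70'; python3 -m jog '0 0 0.02 -7; 0 0 0.04 -14; 0 0 0.07 -20; 0 0 0.07 -20; 0 0 0.07 -20'
python3 - <<'E'
from h import *
im,P,K=snap('wrist','w8')
m=(im.max(2)<55).astype(np.uint8)*255; m[255:]=0
k,l,st,c=cv2.connectedComponentsWithStats(m,8); print([(np.round(c[i],1).tolist(),st[i].tolist()) for i in range(1,k) if st[i,4]>60])
print(proj([.5245,.1822,.074],P,K))
go([.5245,.1822,.07],93.8)
E
```

```text
t: 18.7
ee_pos: [0.5249, 0.181, 0.2473]
tcp_rot: [-3.139, -0.025, 1.291]
contact_force: [-0.6, -0.3, 0.3]
opening: 0.0599
finger_force: 0.0
t: 19.12
ee_pos: [0.5238, 0.182, 0.1769]
tcp_rot: [3.139, -0.023, 1.631]
contact_force: [-0.1, -0.1, 1.0]
opening: 0.0602
finger_force: 0.0
[([257.3, 181.9], [252, 152, 11, 62, 630]), ([196.5, 242.7], [185, 223, 19, 32, 326]), ([319.4, 242.6], [312, 224, 21, 31, 380])]
[256.91424511 185.05384614]
shift mm [ -2.8  -1.1 108.3] spin -0.3 yaw now 93.5 pos [0.525  0.1824 0.1783]
```

```bash
python3 -c "
from h import *
a,b=load('w7')[1:],load('w8')[1:]; print(meet([ray((196.7,104.5),*a),ray((257.3,181.9),*b)]))"; python3 -m jog '0 -0.001 0.04 0; 0 -0.001 0.08 0; 0 -0.001 0.11 0; 0 -0.001 0.123 0; 0 -0.001 0.123 0; 0 -0.001 0.123 0'; python3 -m jog '0 0 0.005 0;0 0 0.008 0; 0 0 0.008 0; 0 0 0.008 0'
```

```text
(array([0.52463811, 0.18333148, 0.06562715]), [np.float64(0.00018345857534065034), np.float64(0.0001834585753407385)])
t: 19.67
ee_pos: [0.5254, 0.1858, 0.0562]
tcp_rot: [3.134, -0.024, 1.634]
contact_force: [-0.1, -0.6, 1.3]
opening: 0.0603
finger_force: 0.0
t: 20.0
ee_pos: [0.5248, 0.1859, 0.0479]
tcp_rot: [3.134, -0.024, 1.636]
contact_force: [-0.5, 1.0, 0.1]
opening: 0.0597
finger_force: 0.0
```

```bash
python3 -m jog '0 0 -0.002 0; 0 0 -0.002 0; 0 0 -0.002 0; 0 0 -0.002 0; 0 0 -0.002 0; 0 0 -0.002 0; 0 0 -0.002 0; 0 0 -0.002 0; 0 0 -0.002 0;0 0 -0.002 0' 0 60; python3 -c "
from h import *
print(np.round(monitor.sense()['moment'],2))
go([.5245+.115*np.cos(np.radians(3.8)),.1833+.115*np.sin(np.radians(3.8)),.06],93.8)"
```

```text
t: 20.83
ee_pos: [0.5243, 0.1857, 0.049]
tcp_rot: [3.136, -0.024, 1.636]
contact_force: [0.4, -0.0, 0.3]
opening: 0.0112
finger_force: 60.0
[-0.   -0.09  0.01]
shift mm [ -2.1 115.1 -10.4] spin -0.0 yaw now 93.8 pos [0.5243 0.1857 0.049 ]
```

```bash
python3 -m jog '0 0 -0.004 0; 0 0 -0.008 0; 0 0 -0.012 0; 0 0.01 -0.012 0; 0 0.025 -0.012 0; 0 0.04 -0.012 0; 0 0.055 -0.012 0; 0 0.07 -0.012 0; 0 0.085 -0.012 0; 0 0.1 -0.012 0'; python3 -m jog '0 0.006 0 0; 0 0.007 0 0; 0 0.007 0.004 0; 0 0.007 0.008 0; 0 0.007 0.011 0; 0 0.007 0.012 0; 0 0.007 0.012 0'
```

```text
t: 21.67
ee_pos: [0.6256, 0.192, 0.0618]
tcp_rot: [3.135, -0.024, 1.636]
contact_force: [-0.1, 0.9, -3.0]
opening: 0.0111
finger_force: 60.0
t: 22.25
ee_pos: [0.6303, 0.1926, 0.0493]
tcp_rot: [3.137, -0.024, 1.637]
contact_force: [0.3, 0.3, -2.9]
opening: 0.0115
finger_force: 60.0
```

```bash
python3 -m jog '0 0 0.001 0; 0 0 0.002 0; 0 0 0.002 0'; python3 -m jog '0 0 0 0; 0 0 0 0; 0 0 0 0; 0 0 0 0; 0 0 0 0; 0 0 -0.03 0; 0 0 -0.07 0; 0 0 -0.11 0; 0 0 -0.14 0; 0 0 -0.16 0' 0.05; python3 -c "
from h import *
go([.45,.18,.22],3.8)"
```

```text
t: 22.5
ee_pos: [0.6309, 0.1928, 0.049]
tcp_rot: [3.136, -0.024, 1.637]
contact_force: [-4.7, -2.2, 9.6]
opening: 0.0111
finger_force: 60.0
t: 23.33
ee_pos: [0.6319, 0.1892, 0.2117]
tcp_rot: [3.131, -0.025, 1.636]
contact_force: [1.3, 0.8, 0.6]
opening: 0.0503
finger_force: 0.0
shift mm [   3.  -182.   -10.2] spin 90.0 yaw now 93.8 pos [0.6319 0.1892 0.2117]
```

```bash
python3 -m jog '0 -0.02 0 7; 0 -0.04 0 14; 0 -0.06 0 21; 0 -0.08 0 28; 0 -0.1 0 35; 0 -0.12 0 42; 0 -0.14 0 49; 0 -0.16 0 56; 0 -0.18 0 63; 0.003 -0.182 -0.01 70'; python3 -m jog '0 0 0 7; 0 0 0 14; 0 0 0 20; 0 0 0 20; 0 0 0 20'
python3 - <<'E'
from h import *
im,P,K=snap('wrist','w9'); print(np.round(P[:3,3],3))
E
```

```text
t: 24.17
ee_pos: [0.444, 0.1785, 0.2149]
tcp_rot: [-3.12, -0.008, 0.409]
contact_force: [0.3, -1.0, -0.5]
opening: 0.0501
finger_force: 0.0
t: 24.58
ee_pos: [0.4486, 0.1797, 0.2167]
tcp_rot: [-3.117, -0.006, 0.069]
contact_force: [-0.5, -0.3, -0.1]
opening: 0.05
finger_force: 0.0
[0.522 0.18  0.4  ]
```

View pics/w9.png

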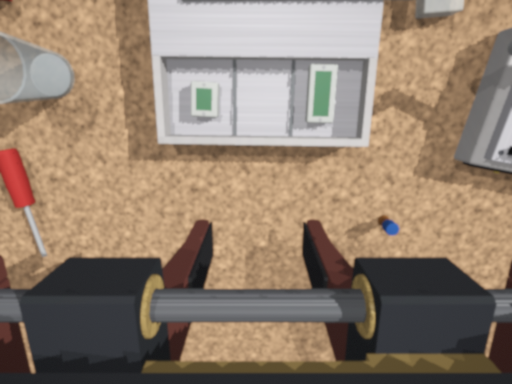

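The open store holds two cartridges: a short one in the left pocket at (204,99) and a long one in the right pocket at (321,92). The middle pocket is empty, so there is no medium cartridge. I'll measure their green windows, then take a second view above the long one.

```bash
cat >> h.py <<'E'
def greens(im,P,K,z):
    h=cv2.cvtColor(im,cv2.COLOR_BGR2HSV); m=cv2.inRange(h,(40,70,40),(90,255,255)); m[255:]=0
    out=[]
    for c in cv2.findContours(m,cv2.RETR_EXTERNAL,cv2.CHAIN_APPROX_NONE)[0]:
        if cv2.contourArea(c)<80: continue
        b=cv2.boxPoints(cv2.minAreaRect(c)); q=np.array([plane(v,z,P,K) for v in b])
        ctr=cv2.minAreaRect(c)[0]; e=[q[1]-q[0],q[2]-q[1]]; l=max(e,key=np.linalg.norm); w=min(e,key=np.linalg.norm)
        yaw=np.degrees(np.arctan2(l[1],l[0])); yaw=(yaw+90)%180-90
        out.append((ctr,plane(ctr,z,P,K),np.linalg.norm(l),np.linalg.norm(w),yaw)); print(np.round(ctr,1),np.round(plane(ctr,z,P,K),4),'l,w',np.round([np.linalg.norm(l),np.linalg.norm(w)],4),'yaw',round(yaw,1))
    return out
E
python3 - <<'E'
from h import *
o=greens(*load('w9'),.038)
for a in o: go([a[1][0],a[1][1],.10],3.8)
E
```

```text
[203.  99.] [0.5223 0.2495 0.038 ] l,w [0.0193 0.0133] yaw 1.6
[321.5  93.5] [0.5371 0.1193 0.038 ] l,w [0.0439 0.0138] yaw 2.3
shift mm [ 77.6 -61.8 118.6] spin 0.1 yaw now 3.9 pos [0.4486 0.1797 0.2166]
shift mm [ 83.4  69.2 115.5] spin 0.1 yaw now 3.9 pos [0.4486 0.1797 0.2166]
```

```bash
python3 -m jog '0.03 0.025 0.02 0; 0.06 0.05 0.04 0; 0.083 0.069 0.07 0; 0.083 0.069 0.096 0; 0.083 0.069 0.096 0; 0.083 0.069 0.096 0' 0.045
python3 - <<'E'
from h import *
o=greens(*snap('wrist','w10'),.038)
a,b=load('w9')[1:],load('w10')[1:]
for x in o:
  if x[2]>.03: print(meet([ray((321.5,93.5),*a),ray(x[0],*b)])); c=x[1]; go([c[0],c[1],.03],x[4])
E
```

```text
t: 25.13
ee_pos: [0.5348, 0.1182, 0.1182]
tcp_rot: [-3.118, -0.001, 0.066]
contact_force: [-0.0, 0.2, 0.4]
opening: 0.045
finger_force: 0.0
[110.  193.5] [0.5224 0.2495 0.038 ] l,w [0.0213 0.0159] yaw -3.0
[258.5 187.5] [0.5374 0.119  0.038 ] l,w [0.0441 0.0144] yaw 4.3
(array([0.53706919, 0.11901408, 0.03663221]), [np.float64(3.188796416709031e-05), np.float64(3.188796416707023e-05)])
shift mm [ 1.3  2.1 89.7] spin -0.5 yaw now 3.8 pos [0.5357 0.1188 0.1197]
```

```bash
python3 -m jog '0.001 0.001 0.03 0; 0.001 0.002 0.06 0; 0.001 0.002 0.09 0; 0.001 0.002 0.098 0; 0.001 0.002 0.098 0; 0.001 0.002 0.098 0'; python3 -m jog '0 0 0.003 0; 0 0 0.006 0; 0 0 0.006 0'
```

```text
t: 25.68
ee_pos: [0.5387, 0.1198, 0.0232]
tcp_rot: [-3.117, -0.008, 0.067]
contact_force: [0.7, 0.4, 0.9]
opening: 0.0449
finger_force: 0.0
t: 25.93
ee_pos: [0.5386, 0.1195, 0.0165]
tcp_rot: [-3.117, -0.008, 0.066]
contact_force: [-0.1, 0.4, -0.5]
opening: 0.0449
finger_force: 0.0
```

```bash
python3 -m jog '0 0 0.002 0; 0 0 0.003 0; 0 0 0.003 0'; python3 -m jog '0 0 0 0; 0 0 0 0; 0 0 0 0; 0 0 0 0; 0 0 0 0; 0 0 0 0' 0 30; python3 -m jog '0 0 -0.02 0; 0 0 -0.04 0; 0 0 -0.07 0; 0 0 -0.10 0; 0 0 -0.13 0; 0 0 -0.13 0; 0 0 -0.13 0'; python3 -c "
from h import *
go([*SEAT['L'],.14],-6.4)"
```

```text
t: 26.18
ee_pos: [0.5379, 0.1193, 0.0125]
tcp_rot: [-3.117, -0.006, 0.065]
contact_force: [-0.6, -0.6, -0.2]
opening: 0.0451
finger_force: 0.0
t: 26.68
ee_pos: [0.5379, 0.1193, 0.0125]
tcp_rot: [-3.117, -0.006, 0.065]
contact_force: [0.9, -0.4, -0.3]
opening: 0.0293
finger_force: 30.0
t: 27.27
ee_pos: [0.5385, 0.1163, 0.1442]
tcp_rot: [-3.117, -0.01, 0.065]
contact_force: [0.2, -0.2, -1.3]
opening: 0.0297
finger_force: 30.0
shift mm [-33.1 228.9  -1.8] spin 10.1 yaw now 3.7 pos [0.5385 0.1163 0.1442]
```

```bash
python3 -m jog '0 0.025 0 0; -0.004 0.055 0 1; -0.008 0.085 0 3; -0.012 0.115 0 4; -0.016 0.145 0 6; -0.02 0.17 0 7; -0.024 0.195 0 8; -0.03 0.215 0 9; -0.033 0.227 0 10; -0.033 0.229 0 10'; python3 -m jog '0 0 0 0; 0 0 0 0; 0 0 0.02 0; 0 0 0.02 0; 0 0 0.02 0'
python3 - <<'E'
from h import *
im,P,K=snap('wrist','w11')
greens(im,P,K,.15); go([*SEAT['L'],.0405],-6.4)
cv2.imwrite('pics/w11c.png',cv2.resize(im[20:300,60:460],None,fx=2,fy=2))
E
```

```text
t: 28.1
ee_pos: [0.5181, -0.1158, 0.1354]
tcp_rot: [-3.117, 0.001, -0.112]
contact_force: [0.1, -0.0, -0.6]
opening: 0.0296
finger_force: 30.0
t: 28.52
ee_pos: [0.5188, -0.1127, 0.1161]
tcp_rot: [-3.116, 0.001, -0.107]
contact_force: [0.0, -0.4, -0.6]
opening: 0.0294
finger_force: 30.0
[257.  229.5] [ 0.5302 -0.1148  0.15  ] l,w [0.0269 0.015 ] yaw -5.4
shift mm [ 1.2  3.  76.1] spin 0.2 yaw now -6.2 pos [ 0.5194 -0.113   0.1167]
```

View pics/w11c.png

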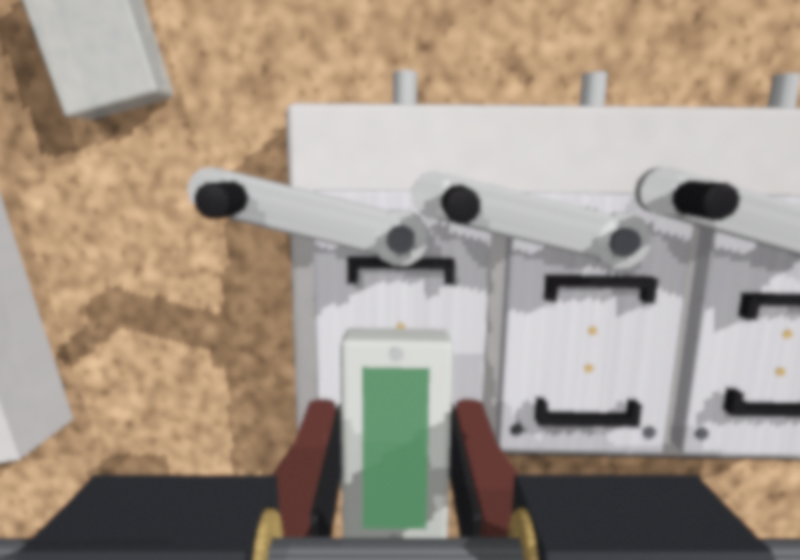

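The crop shows all three levers well open and the long cartridge held straight. Its rear top edge is at about image (259,190), and the long seat's back wall is at image (260,154).

Run:
```python
from h import *
im,P,K=load('w11')
T=wpose()
def dk(p,k): d=p[:2]-SEAT[k]; return np.round([d@DX*1e3,d@DY*1e3],1)
e=plane((259,190),.142,P,K); print('cart +x end rel TCP', np.round((e-T[:3,3])[:2]@DX*1e3,1),np.round((e-T[:3,3])[:2]@DY*1e3,1))
# dark wall pixel blobs
m=(im.max(2)<60).astype(np.uint8)*255; m[:140]=0; m[240:]=0
k,l,st,c=cv2.connectedComponentsWithStats(m,8)
for i in range(1,k):
    if st[i,4]>40:
        x,y,w,h,a=st[i]; print(st[i].tolist(),[ (s,dk(plane((x+w/2,y+h),.058,P,K),s)) for s in 'LMS'],[dk(plane((x+w/2,y),.058,P,K),s) for s in 'LMS'])
```

```text
cart +x end rel TCP 29.6 -1.4
[235, 149, 19, 12, 103] [('L', array([27.9, 12.8])), ('M', array([28.2, 91.2])), ('S', array([ 28.8, 169.3]))] [array([37.3, 12.7]), array([37.6, 91.2]), array([ 38.2, 169.2])]
[267, 149, 19, 12, 94] [('L', array([ 28.2, -12. ])), ('M', array([28.4, 66.4])), ('S', array([ 29. , 144.4]))] [array([ 37.5, -11.8]), array([37.8, 66.6]), array([ 38.4, 144.6])]
[333, 158, 55, 13, 309] [('L', array([ 20.9, -77.4])), ('M', array([21.2,  1.1])), ('S', array([21.8, 79.1]))] [array([ 31.1, -76.4]), array([31.4,  2. ]), array([32., 80.])]
[430, 167, 59, 13, 356] [('L', array([  14.5, -154.2])), ('M', array([ 14.8, -75.8])), ('S', array([15.4,  2.2]))] [array([  24.8, -152.4]), array([ 25., -74.]), array([25.7,  4. ])]
[422, 215, 56, 13, 363] [('L', array([ -25.6, -153.7])), ('M', array([-25.3, -75.3])), ('S', array([-24.7,   2.8]))] [array([ -14.4, -151.8]), array([-14.1, -73.4]), array([-13.5,   4.7])]
[328, 220, 51, 12, 306] [('L', array([-30.3, -76.4])), ('M', array([-30.,   2.])), ('S', array([-29.4,  80.1]))] [array([-19.8, -75.5]), array([-19.5,   2.9]), array([-18.9,  81. ])]
[225, 226, 5, 14, 41] [('L', array([-39.1,  27.5])), ('M', array([-38.9, 105.9])), ('S', array([-38.3, 184. ]))] [array([-26.6,  27.2]), array([-26.3, 105.7]), array([-25.7, 183.7])]
[286, 226, 6, 14, 50] [('L', array([-38.3, -23.8])), ('M', array([-38. ,  54.6])), ('S', array([-37.4, 132.7]))] [array([-25.8, -23.4]), array([-25.5,  55. ]), array([-24.9, 133.1])]
```

```bash
python3 -m jog '0.001 0.001 0.02 0; 0.002 0.002 0.045 0; 0.002 0.003 0.055 0; 0.002 0.003 0.06 0; 0.002 0.003 0.065 0; 0.002 0.003 0.07 0; 0.002 0.003 0.0735 0; 0.002 0.003 0.0735 0; 0.002 0.003 0.0735 0'
```

```text
t: 29.32
ee_pos: [0.5226, -0.1147, 0.0439]
tcp_rot: [-3.116, -0.004, -0.11]
contact_force: [1.8, 5.7, -2.1]
opening: 0.0297
finger_force: 29.9
```

```bash
python3 -m jog '-0.001 -0.001 0 0; -0.001 -0.001 0.001 0; -0.001 -0.001 0.002 0; -0.001 -0.001 0.003 0; -0.001 -0.001 0.0035 0; -0.001 -0.001 0.0035 0'
```

```text
t: 29.82
ee_pos: [0.5207, -0.1141, 0.0405]
tcp_rot: [-3.117, -0.002, -0.109]
contact_force: [-1.4, 3.3, 8.2]
opening: 0.0293
finger_force: 30.0
```

```bash
python3 -m jog '0 0 0 0; 0 0 0 0; 0 0 0 0; 0 0 -0.02 0; 0 0 -0.05 0; 0 0 -0.08 0; -0.03 0 -0.10 0; -0.06 0 -0.11 0; -0.07 0 -0.11 0; -0.07 0 -0.11 0' 0.045
python3 - <<'E'
from h import *
im,P,K=snap('wrist','w12'); o=greens(im,P,K,.066)
for x in o: d=x[1][:2]-SEAT['L']; print(d@DX*1e3,d@DY*1e3)
g=plane(o[0][0],.066,P,K)
print(proj([*SEAT['L'],.066],P,K)); go([.44,.249,.22],3.8)
E
```

```text
t: 30.65
ee_pos: [0.4485, -0.109, 0.1497]
tcp_rot: [-3.117, -0.001, -0.11]
contact_force: [0.8, 0.7, 0.6]
opening: 0.0449
finger_force: 0.0
[257. 105.] [ 0.5201 -0.1147  0.066 ] l,w [0.0444 0.0144] yaw -6.7
-0.3362352890757261 -0.45341771216318666
[256.44793036 104.57395615]
shift mm [ -49.2 -356.7  -61.8] spin -10.1 yaw now -6.3 pos [ 0.4503 -0.1094  0.1495]
```

```bash
python3 -m jog '0 -0.035 -0.02 0; 0 -0.07 -0.03 -1; 0.01 -0.11 -0.03 -3; 0.01 -0.15 -0.03 -5; 0.02 -0.19 -0.03 -7; 0.02 -0.23 -0.03 -9; 0.03 -0.27 -0.02 -10; 0.03 -0.31 0 -10; 0.03 -0.34 0.02 -10; 0.033 -0.365 0.03 -10'; python3 -m jog '0 0 0 0; 0 0 0 0; 0 0 0 0'
python3 - <<'E'
from h import *
o=greens(*snap('wrist','w13'),.038)
for x in o:
  c=x[1]; print(meet([ray((203,99),*load('w9')[1:]),ray(x[0],*load('w13')[1:])])); go([c[0],c[1],.0125],x[4])
E
```

```text
t: 31.53
ee_pos: [0.523, 0.2537, 0.1251]
tcp_rot: [-3.118, -0.003, 0.067]
contact_force: [-0.6, -0.8, 0.1]
opening: 0.0451
finger_force: 0.0
t: 31.78
ee_pos: [0.5235, 0.2505, 0.1278]
tcp_rot: [-3.118, -0.005, 0.066]
contact_force: [-0.6, -0.2, 0.2]
opening: 0.0453
finger_force: 0.0
[261. 189.] [0.5226 0.249  0.038 ] l,w [0.0205 0.0143] yaw 4.3
(array([0.52244177, 0.249263  , 0.03822711]), [np.float64(0.00028839673757895745), np.float64(0.00028839673757884404)])
shift mm [ -1.7   3.7 115.8] spin -0.6 yaw now 3.7 pos [0.5236 0.2501 0.1283]
```

```bash
python3 -m jog '-0.001 0.001 0.03 0; -0.002 0.002 0.06 0; -0.002 0.003 0.09 0; -0.002 0.004 0.105 0; -0.002 0.004 0.113 0; -0.002 0.004 0.113 0; -0.002 0.004 0.113 0'; python3 -c "
from h import *
go([.5225,.2492,.0125],4)"
```

```text
t: 32.42
ee_pos: [0.5227, 0.2488, 0.0163]
tcp_rot: [-3.117, -0.007, 0.064]
contact_force: [0.2, 0.4, 0.9]
opening: 0.0449
finger_force: 0.0
shift mm [-0.2 -0.3  3.9] spin -0.3 yaw now 3.7 pos [0.5227 0.2488 0.0163]
```

```bash
python3 -m jog '0 0 0.002 0; 0 0 0.0035 0; 0 0 0.0035 0'; python3 -m jog '0 0 0 0; 0 0 0 0; 0 0 0 0; 0 0 0 0; 0 0 0 0; 0 0 0 0' 0 30; python3 -m jog '0 0 -0.02 0; 0 0 -0.04 0; 0 0 -0.07 0; 0 0 -0.10 0; 0 0 -0.13 0; 0 0 -0.14 0; 0 0 -0.14 0'; python3 -c "
from h import *
go([*SEAT['S'],.14],-6.4)"
```

```text
t: 32.67
ee_pos: [0.5226, 0.2496, 0.013]
tcp_rot: [-3.117, -0.008, 0.065]
contact_force: [-0.0, -0.0, -0.4]
opening: 0.0447
finger_force: 0.0
t: 33.17
ee_pos: [0.5221, 0.2495, 0.0125]
tcp_rot: [-3.117, -0.006, 0.066]
contact_force: [-1.4, -0.2, 5.8]
opening: 0.0294
finger_force: 29.6
t: 33.75
ee_pos: [0.523, 0.2466, 0.1547]
tcp_rot: [-3.116, -0.011, 0.065]
contact_force: [0.5, 0.0, -0.3]
opening: 0.0292
finger_force: 29.6
shift mm [-54.7 514.    0.7] spin 10.2 yaw now 3.8 pos [0.523  0.2466 0.1547]
```

```bash
python3 -m jog '0 0.03 0 0; -0.003 0.065 0 0; -0.006 0.1 0 0; -0.01 0.135 0 1; -0.014 0.17 0 2; -0.018 0.205 0 3; -0.022 0.24 0 4; -0.026 0.275 0 5; -0.03 0.31 0 6; -0.034 0.34 0 7'; python3 -m jog '0 0 0 0; 0 0 0 0'; python3 -c "
from h import *
go([*SEAT['S'],.12],-6.4)"
```

```text
t: 34.58
ee_pos: [0.5081, -0.0972, 0.1415]
tcp_rot: [-3.117, 0.0, -0.058]
contact_force: [0.8, 0.5, 0.9]
opening: 0.0293
finger_force: 29.6
t: 34.75
ee_pos: [0.5083, -0.0965, 0.1417]
tcp_rot: [-3.116, 0.0, -0.06]
contact_force: [0.3, 0.3, 0.2]
opening: 0.0297
finger_force: 29.6
shift mm [  4.2 173.7  17.3] spin 3.0 yaw now -3.4 pos [ 0.5083 -0.0965  0.1417]
```

```bash
python3 -m jog '0 0.03 0 1; 0 0.06 0 2; 0.002 0.09 0 3; 0.003 0.12 0 3; 0.004 0.15 0 3; 0.004 0.174 0 3; 0.004 0.174 0.01 3; 0.004 0.174 0.017 3; 0.004 0.174 0.017 3; 0.004 0.174 0.017 3'
python3 - <<'E'
from h import *
im,P,K=snap('wrist','w14'); greens(im,P,K,.145)
def dk(p,k='S'): d=p[:2]-SEAT[k]; return np.round([d@DX*1e3,d@DY*1e3],1)
m=(im.max(2)<60).astype(np.uint8)*255; m[:120]=0; m[245:]=0
k,l,st,c=cv2.connectedComponentsWithStats(m,8)
for i in range(1,k):
    if st[i,4]>40:
        x,y,w,h,a=st[i]; print(st[i].tolist(),dk(plane((x,y),.058,P,K)),dk(plane((x+w,y+h),.058,P,K)))
# bright cartridge: end edge along column 257 
print([int(v) for v in im[170:232:2,257].min(1)])
go([*SEAT['S'],.0405],-6.4)
E
```

```text
t: 35.58
ee_pos: [0.5032, -0.2668, 0.121]
tcp_rot: [-3.115, 0.001, -0.107]
contact_force: [0.6, 1.2, -0.3]
opening: 0.0296
finger_force: 29.6
[257.5 239. ] [ 0.5049 -0.2679  0.145 ] l,w [0.0179 0.0168] yaw -5.4
[ 68.9 197. ] [ 0.5388 -0.1696  0.145 ] l,w [0.0318 0.0104] yaw -5.3
[43, 120, 35, 24, 385] [ 60.5 171.9] [ 42. 147.]
[164, 120, 23, 10, 179] [61.  76.8] [53.5 59.3]
[58, 149, 40, 12, 206] [ 37.9 163.9] [ 28.5 132.8]
[42, 150, 11, 10, 61] [ 37. 177.] [ 28.9 169.5]
[139, 158, 52, 11, 278] [31.2 99.2] [22.7 57.9]
[237, 166, 49, 12, 233] [25.5 20.8] [ 16.1 -18.5]
[145, 218, 49, 11, 290] [-19.9  99.1] [-29.2  58. ]
[95, 223, 11, 11, 78] [-25.1 142.5] [-35.1 134.3]
[223, 226, 7, 19, 75] [-26.1  33.3] [-43.5  27.7]
[286, 226, 7, 19, 82] [-25.3 -19.7] [-42.6 -26.1]
[48, 125, 162, 185, 210, 211, 211, 210, 210, 211, 211, 211, 211, 211, 211, 209, 190, 172, 173, 181, 206, 207, 189, 188, 191, 203, 185, 106, 97, 98, 98]
shift mm [-1.2  4.7 81.1] spin 0.3 yaw now -6.1 pos [ 0.5037 -0.2672  0.1217]
```

```bash
python3 -m jog '-0.001 0.001 0.02 0; -0.001 0.003 0.04 0; -0.001 0.004 0.055 0; -0.001 0.004 0.064 0; -0.001 0.004 0.07 0; -0.001 0.004 0.075 0; -0.001 0.004 0.0785 0; -0.001 0.004 0.0785 0; -0.001 0.004 0.0785 0'; python3 -c "
from h import *
go([*SEAT['S'],.0405],-6.4)"
```

```text
t: 36.38
ee_pos: [0.5028, -0.2695, 0.044]
tcp_rot: [-3.115, -0.001, -0.109]
contact_force: [1.0, 5.6, -1.2]
opening: 0.0292
finger_force: 29.8
shift mm [-0.6  0.3  3.5] spin 0.2 yaw now -6.2 pos [ 0.5028 -0.2695  0.044 ]
```

Again there is about 5 N along +y, so I'll shift 1 mm towards +y and lower the last bit.

```bash
python3 -m jog '0 -0.001 0 0; 0 -0.001 0.001 0; 0 -0.001 0.002 0; 0 -0.001 0.003 0; 0 -0.001 0.0035 0; 0 -0.001 0.0035 0'; python3 -m jog '0 0 0 0; 0 0 0 0; 0 0 0 0; 0 0 -0.02 0; 0 0 -0.05 0; 0 0 -0.08 0; -0.03 0 -0.10 0; -0.06 0 -0.11 0; -0.07 0 -0.11 0; -0.07 0 -0.11 0' 0.045
python3 - <<'E'
from h import *
im,P,K=snap('wrist','w15'); o=greens(im,P,K,.066)
for x in o:
  for k in 'SL': d=x[1][:2]-SEAT[k]; print(k,d@DX*1e3,d@DY*1e3)
th=1.85
for k in 'SML': print(k,pin(k,1.85),np.round(proj([*pin(k,1.85),.1],P,K)))
m=(im.max(2)<50).astype(np.uint8)*255; m[130:]=0
k,l,st,c=cv2.connectedComponentsWithStats(m,8)
for i in range(1,k):
  if st[i,4]>40: print(st[i].tolist(),[np.round(ang(q,plane(c[i],.09,P,K)),3).tolist() for q in 'SML'])
E
```

```text
t: 36.88
ee_pos: [0.5033, -0.2695, 0.0406]
tcp_rot: [-3.116, -0.002, -0.109]
contact_force: [0.7, 5.1, 3.1]
opening: 0.0295
finger_force: 29.8
t: 37.72
ee_pos: [0.4311, -0.2648, 0.1505]
tcp_rot: [-3.117, -0.002, -0.11]
contact_force: [0.1, -0.2, -0.3]
opening: 0.0449
finger_force: 0.0
[256.5 104. ] [ 0.5035 -0.2702  0.066 ] l,w [0.0206 0.0138] yaw -6.0
[ 68.9 104.9] [ 0.52   -0.1144  0.066 ] l,w [0.0471 0.0153] yaw -5.7
S 1.406485805953494 -0.37693980336957916
L 0.5428049501775755 -156.84835590030198
S 0.4371550128902587 156.2964899450084
L -0.42652584288566003 -0.17492615192401337
S [ 0.5717615  -0.21942612] [168.   8.]
M [ 0.5810615  -0.14192612] [53.  8.]
L [ 0.5900615  -0.06402612] [-60.   8.]
[160, 3, 22, 23, 288] [[1.82, 0.061], [-2.222, 0.024], [-1.716, 0.098]]
[44, 6, 34, 23, 446] [[1.671, 0.138], [1.79, 0.061], [-2.18, 0.023]]
[43, 59, 53, 11, 255] [[1.454, 0.137], [1.293, 0.06], [-0.884, 0.026]]
[137, 68, 50, 10, 180] [[1.267, 0.074], [-0.328, 0.024], [-1.311, 0.089]]
```

Both cartridges are seated: the windows lie within 1.5 mm of the seat centres at the right height. Now I'll shut the levers, starting with the short one.

```bash
python3 -c "
from h import *
go([*pin('S',1.82),.15],-76)"
```

```text
shift mm [131.6 -61.3   2. ] spin 69.7 yaw now -6.3 pos [ 0.4325 -0.2652  0.1502]
```

```bash
python3 -m jog '0.02 -0.01 0 7; 0.04 -0.02 0 14; 0.06 -0.03 0 21; 0.08 -0.04 0 28; 0.1 -0.05 0 35; 0.12 -0.06 0 42; 0.132 -0.061 0 49; 0.132 -0.061 0 56; 0.132 -0.061 0 63; 0.132 -0.061 0 70'; python3 -m jog '0 0 0 0; 0 0 0 0'; python3 -c "
from h import *
go([*pin('S',1.82),.066],-76)
def rows(k,a,ths,yaw):
  y0=np.radians(yaw);X=np.array([np.cos(y0),np.sin(y0)]);Y=np.array([X[1],-X[0]])
  for t in ths: d=pin(k,t)-pin(k,a); print(t,np.round([d@X,d@Y],4))
rows('S',1.82,(1.7,1.58,1.46,1.34,1.22,1.1,.98,.86),-76); rows('S',.86,(.74,.62,.5,.38,.26,.14,.02,-.03),-40)"
```

```text
t: 38.6
ee_pos: [0.5723, -0.2183, 0.1503]
tcp_rot: [-3.132, 0.023, -1.336]
contact_force: [0.1, -0.4, 0.2]
opening: 0.045
finger_force: 0.0
t: 38.77
ee_pos: [0.5715, -0.2185, 0.1507]
tcp_rot: [-3.132, 0.023, -1.327]
contact_force: [-0.1, 0.0, -0.9]
opening: 0.0454
finger_force: 0.0
shift mm [ 1.9  2.3 84.7] spin -0.0 yaw now -76.0 pos [ 0.5715 -0.2185  0.1507]
1.7 [-0.0037  0.0062]
1.58 [-0.0067  0.0127]
1.46 [-0.0089  0.0196]
1.34 [-0.0102  0.0266]
1.22 [-0.0107  0.0338]
1.1 [-0.0103  0.041 ]
0.98 [-0.009   0.0481]
0.86 [-0.0069  0.055 ]
0.74 [-0.0015  0.007 ]
0.62 [-0.0022  0.0142]
0.5 [-0.002   0.0214]
0.38 [-0.001   0.0285]
0.26 [0.0009 0.0355]
0.14 [0.0036 0.0421]
0.02 [0.0071 0.0484]
-0.03 [0.0088 0.0509]
```

```bash
python3 -m jog '0.002 0.001 0.03 0; 0.002 0.002 0.06 0; 0.002 0.002 0.085 0; 0.002 0.002 0.085 0; 0.002 0.002 0.085 0'; python3 -m jog '0 0 0 0; 0 0 0 0; 0 0 0 0; 0 0 0 0; 0 0 0 0; 0 0 0 0; 0 0 0 0; 0 0 0 0' 0 20; python3 -m jog '-0.004 0.006 -0.001 -4; -0.007 0.013 -0.001 -9; -0.009 0.020 -0.001 -13; -0.010 0.027 -0.001 -18; -0.011 0.034 -0.001 -22; -0.010 0.041 -0.001 -27; -0.009 0.048 -0.001 -31; -0.007 0.055 -0.001 -36;-0.007 0.055 -0.001 -36'; python3 -c "
from h import *
s=monitor.sense();print(ang('S',s['ee_pos']),s['tcp_rot'])"
```

```text
t: 39.18
ee_pos: [0.569, -0.2186, 0.0656]
tcp_rot: [-3.134, 0.025, -1.328]
contact_force: [0.6, -0.2, 0.1]
opening: 0.0453
finger_force: 0.0
t: 39.85
ee_pos: [0.5706, -0.2189, 0.0677]
tcp_rot: [-3.13, 0.022, -1.331]
contact_force: [2.4, 3.3, 6.2]
opening: 0.0113
finger_force: 20.0
t: 40.6
ee_pos: [0.5133, -0.2245, 0.0676]
tcp_rot: [-3.12, 0.015, -0.698]
contact_force: [-1.9, 4.4, 6.2]
opening: 0.0115
finger_force: 20.0
(np.float64(0.8441057953439972), np.float64(0.06169162501354122)) [-3.11981846  0.01450281 -0.69766306]
```

```bash
python3 -m jog '-0.001 0.007 0 -4; -0.002 0.014 0 -8; -0.002 0.021 0 -13; -0.001 0.028 0 -17; 0.001 0.035 0 -21; 0.004 0.042 0 -25; 0.007 0.048 0 -29; 0.009 0.051 0 -34; 0.010 0.053 0 -34; 0.010 0.053 0 -34'; python3 -c "
from h import *
s=monitor.sense();print(ang('S',s['ee_pos']))"
```

```text
t: 41.43
ee_pos: [0.4883, -0.2665, 0.067]
tcp_rot: [-3.107, -0.0, -0.112]
contact_force: [6.8, 31.3, 18.0]
opening: 0.0109
finger_force: 20.0
(np.float64(0.026556193459862282), np.float64(0.0611346934593153))
```

```bash
python3 -m jog '0 0 0 0; 0 0 0 0; 0 0 0 0; 0 0 0 0; 0 0 -0.03 0; 0 0 -0.06 0; 0 0 -0.085 0;0 0 -0.085 0' 0.045; python3 -c "
from h import *
s=monitor.sense()
go([*pin('M',1.79),.15],-76)"
python3 - <<'E'
from h import *
im,P,K=snap('wrist','w16'); m=(im.max(2)<50).astype(np.uint8)*255; m[235:]=0
k,l,st,c=cv2.connectedComponentsWithStats(m,8)
for i in range(1,k):
  if st[i,4]>60: print(st[i].tolist(),[np.round(ang(q,plane(c[i],.09,P,K)),3).tolist() for q in 'SML'])
E
```

```text
t: 42.1
ee_pos: [0.49, -0.2765, 0.1557]
tcp_rot: [-3.12, -0.009, -0.11]
contact_force: [0.8, -0.4, 0.1]
opening: 0.0452
finger_force: 0.0
shift mm [  72.3 -144.5    9.4] spin 69.7 yaw now -6.3 pos [ 0.49   -0.2765  0.1557]
[440, 0, 72, 62, 1549] [[-1.982, 0.164], [-1.848, 0.238], [-1.779, 0.314]]
[57, 99, 29, 13, 326] [[1.672, 0.138], [1.791, 0.061], [-2.176, 0.023]]
[67, 132, 35, 10, 137] [[1.502, 0.128], [1.384, 0.05], [-1.253, 0.031]]
[141, 140, 45, 9, 138] [[1.365, 0.071], [-0.495, 0.017], [-1.394, 0.088]]
[241, 189, 12, 17, 164] [[0.03, 0.06], [-0.9, 0.097], [-1.196, 0.166]]
[146, 195, 43, 9, 171] [[0.824, 0.093], [-0.147, 0.065], [-0.939, 0.109]]
```

```bash
python3 -m jog '0.01 -0.02 0 7; 0.02 -0.04 0 14; 0.03 -0.06 0 21; 0.04 -0.08 0 28; 0.05 -0.1 0 35; 0.06 -0.12 0 42; 0.072 -0.14 0 49; 0.072 -0.144 0 56; 0.072 -0.144 0 63; 0.072 -0.144 0 70'; python3 -m jog '0 0 0 0; 0 0 0 0'; python3 -c "
from h import *
go([*pin('M',1.79),.066],-76)
def rows(k,a,ths,yaw):
  y0=np.radians(yaw);X=np.array([np.cos(y0),np.sin(y0)]);Y=np.array([X[1],-X[0]])
  for t in ths: d=pin(k,t)-pin(k,a); print(t,np.round([d@X,d@Y],4))
rows('M',1.79,(1.7,1.58,1.46,1.34,1.22,1.1,.98,.86),-76)"
```

```text
t: 42.98
ee_pos: [0.5708, -0.148, 0.1521]
tcp_rot: [-3.118, 0.044, -1.307]
contact_force: [0.2, -0.6, -0.1]
opening: 0.0448
finger_force: 0.0
t: 43.15
ee_pos: [0.5697, -0.1507, 0.1524]
tcp_rot: [-3.119, 0.044, -1.31]
contact_force: [0.7, -0.2, -0.3]
opening: 0.045
finger_force: 0.0
shift mm [-3.9 -8.3 86.8] spin 0.9 yaw now -75.1 pos [ 0.5697 -0.1507  0.1524]
1.7 [-0.0027  0.0047]
1.58 [-0.0057  0.0112]
1.46 [-0.0079  0.0181]
1.34 [-0.0092  0.0251]
1.22 [-0.0097  0.0323]
1.1 [-0.0093  0.0395]
0.98 [-0.008   0.0466]
0.86 [-0.0059  0.0535]
```

```bash
python3 -m jog '-0.004 -0.008 0.01 0; -0.004 -0.008 0.04 0; -0.004 -0.008 0.07 0; -0.004 -0.008 0.086 0; -0.004 -0.008 0.086 0; -0.004 -0.008 0.086 0'; python3 -m jog '0 0 0 0; 0 0 0 0; 0 0 0 0; 0 0 0 0; 0 0 0 0; 0 0 0 0; 0 0 0 0; 0 0 0 0' 0 20; python3 -m jog '-0.003 0.005 -0.001 -4; -0.006 0.011 -0.001 -9; -0.008 0.018 -0.001 -13; -0.009 0.025 -0.001 -18; -0.010 0.032 -0.001 -22; -0.009 0.039 -0.001 -27; -0.008 0.047 -0.001 -31; -0.006 0.054 -0.001 -36;-0.006 0.054 -0.001 -36'; python3 -c "
from h import *
s=monitor.sense();print(ang('M',s['ee_pos']),s['tcp_rot'])"
```

```text
t: 43.65
ee_pos: [0.5777, -0.1403, 0.0668]
tcp_rot: [-3.117, 0.046, -1.307]
contact_force: [0.1, 0.4, 0.9]
opening: 0.0448
finger_force: 0.0
t: 44.32
ee_pos: [0.5787, -0.1411, 0.0688]
tcp_rot: [-3.114, 0.045, -1.307]
contact_force: [-0.2, 0.6, 4.8]
opening: 0.0112
finger_force: 20.0
t: 45.07
ee_pos: [0.5238, -0.1485, 0.0686]
tcp_rot: [-3.093, 0.022, -0.675]
contact_force: [-2.3, 4.2, 8.2]
opening: 0.0109
finger_force: 20.1
(np.float64(0.845776143412588), np.float64(0.059744810200236614)) [-3.09286316  0.02180467 -0.67469524]
```

```bash
python3 -m jog '-0.001 0.007 0 -4; -0.002 0.014 0 -8; -0.002 0.021 0 -13; -0.001 0.028 0 -17; 0.001 0.035 0 -21; 0.004 0.042 0 -25; 0.007 0.048 0 -29; 0.008 0.0495 0 -32; 0.008 0.0495 0 -32; 0.008 0.0495 0 -32'; python3 -c "
from h import *
s=monitor.sense();print(ang('M',s['ee_pos']),s['tcp_rot'])"
```

```text
t: 45.9
ee_pos: [0.5016, -0.1888, 0.0676]
tcp_rot: [-3.084, -0.01, -0.124]
contact_force: [4.7, 25.7, 23.0]
opening: 0.0114
finger_force: 20.0
(np.float64(0.039691167315175524), np.float64(0.05730194114347956)) [-3.0836011  -0.0095692  -0.12390158]
```

```bash
python3 -m jog '0 0 0 0; 0 0 0 0; 0 0 0 0; 0 0 0 0; 0 0 -0.03 0; 0 0 -0.06 0; 0 0 -0.085 0;0 0 -0.085 0' 0.045
python3 - <<'E'
from h import *
print(monitor.sense()['tcp_rot'])
im,P,K=snap('wrist','w17'); m=(im.max(2)<50).astype(np.uint8)*255; m[235:]=0
k,l,st,c=cv2.connectedComponentsWithStats(m,8)
for i in range(1,k):
  if st[i,4]>60: print(st[i].tolist(),[np.round(ang(q,plane(c[i],.09,P,K)),3).tolist() for q in 'SML'])
go([*pin('L',1.83),.15],-76)
E
```

```text
t: 46.57
ee_pos: [0.5011, -0.1989, 0.1547]
tcp_rot: [-3.092, -0.015, -0.122]
contact_force: [0.6, -0.4, -0.2]
opening: 0.045
finger_force: 0.0
[-3.09242248 -0.01469991 -0.1219787 ]
[63, 104, 28, 12, 306] [[1.64, 0.216], [1.674, 0.138], [1.804, 0.061]]
[164, 137, 25, 9, 66] [[1.508, 0.135], [1.413, 0.058], [-1.16, 0.023]]
[232, 192, 24, 18, 226] [[0.941, 0.102], [0.074, 0.061], [-0.88, 0.096]]
[315, 193, 15, 10, 70] [[0.358, 0.062], [-0.764, 0.081], [-1.158, 0.147]]
[337, 193, 21, 18, 212] [[0.023, 0.06], [-0.903, 0.098], [-1.198, 0.167]]
shift mm [  71.9 -144.2   10.6] spin 69.0 yaw now -7.0 pos [ 0.5    -0.1983  0.1525]
```

```bash
python3 -m jog '0.01 -0.02 0 7; 0.02 -0.04 0 14; 0.03 -0.06 0 21; 0.04 -0.08 0 28; 0.05 -0.1 0 35; 0.06 -0.12 0 42; 0.072 -0.14 0 49; 0.072 -0.144 0 56; 0.072 -0.144 0 63; 0.072 -0.144 0 69'; python3 -m jog '0 0 0 0; 0 0 0 0'; python3 -c "
from h import *
go([*pin('L',1.80),.07],-76)"
```

```text
t: 47.45
ee_pos: [0.5797, -0.0861, 0.1519]
tcp_rot: [-3.081, 0.091, -1.273]
contact_force: [-0.3, -0.3, 1.0]
opening: 0.0447
finger_force: 0.0
t: 47.62
ee_pos: [0.5778, -0.0887, 0.1514]
tcp_rot: [-3.083, 0.091, -1.278]
contact_force: [-0.9, 0.1, 0.7]
opening: 0.0453
finger_force: 0.0
shift mm [-14.4 -11.6  83.9] spin 2.8 yaw now -73.2 pos [ 0.5778 -0.0887  0.1514]
```

```bash
python3 -m jog '0 0 0 -6; 0 0 0 -12; 0 0 0 -18; 0 0 0 -18;0 0 0 -18'; python3 -c "
from h import *
print(monitor.sense()['qpos'],wpose()[:3,2])
go([*pin('L',1.80),.07],-56)
def rows(k,a,ths,yaw):
  y0=np.radians(yaw);X=np.array([np.cos(y0),np.sin(y0)]);Y=np.array([X[1],-X[0]])
  for t in ths: d=pin(k,t)-pin(k,a); print(t,np.round([d@X,d@Y],4))
rows('L',1.80,(1.7,1.58,1.46,1.34,1.22,1.1,.98,.86),-56)"
```

```text
t: 48.03
ee_pos: [0.5791, -0.0875, 0.1527]
tcp_rot: [-3.057, 0.067, -0.965]
contact_force: [1.3, 0.4, -0.1]
opening: 0.0451
finger_force: 0.0
[-0.2310999   0.42450303  1.76679437  0.13308314  0.94736415  2.22953874] [ 0.03159151  0.10323739 -0.99415493]
shift mm [ -9.9 -13.6  85. ] spin 0.7 yaw now -55.3 pos [ 0.5791 -0.0875  0.1527]
1.7 [-0.0046  0.0038]
1.58 [-0.0097  0.0089]
1.46 [-0.014   0.0147]
1.34 [-0.0177  0.0208]
1.22 [-0.0206  0.0274]
1.1 [-0.0227  0.0343]
0.98 [-0.0239  0.0414]
0.86 [-0.0243  0.0486]
```

```bash
cat >> h.py <<'E'
def rows3(k,a,ths,spin,dz=0):
    R=wpose()[:3,:3]; n=len(ths)
    print('; '.join(' '.join(f'{v:.4f}' for v in R.T@np.array([*(pin(k,t)-pin(k,a)),dz]))+f' {spin*(i+1)/n:.0f}' for i,t in enumerate(ths)))
E
python3 -m jog '-0.01 -0.0136 0.01 0; -0.01 -0.0136 0.04 0; -0.01 -0.0136 0.07 0; -0.01 -0.0136 0.085 0; -0.01 -0.0136 0.085 0; -0.01 -0.0136 0.085 0'; python3 -m jog '0 0 0 0; 0 0 0 0; 0 0 0 0; 0 0 0 0; 0 0 0 0; 0 0 0 0; 0 0 0 0; 0 0 0 0' 0 20; python3 -c "
from h import *
s=monitor.sense();print(ang('L',s['ee_pos']))
rows3('L',1.80,(1.7,1.58,1.46,1.34,1.22,1.1,.98,.86),-25)"
```

```text
t: 48.53
ee_pos: [0.5869, -0.0629, 0.0698]
tcp_rot: [-3.057, 0.068, -0.964]
contact_force: [-0.7, -0.0, 0.6]
opening: 0.045
finger_force: 0.0
t: 49.2
ee_pos: [0.5893, -0.0622, 0.0716]
tcp_rot: [-3.052, 0.066, -0.963]
contact_force: [5.0, 7.3, 0.6]
opening: 0.0109
finger_force: 19.9
(np.float64(1.8272578421317816), np.float64(0.061389204897195127))
-0.0047 0.0037 -0.0000 -3; -0.0098 0.0088 -0.0001 -6; -0.0142 0.0145 -0.0004 -9; -0.0180 0.0206 -0.0007 -12; -0.0210 0.0272 -0.0011 -16; -0.0231 0.0340 -0.0015 -19; -0.0245 0.0410 -0.0021 -22; -0.0250 0.0482 -0.0027 -25
```

```bash
python3 -m jog '-0.005 0.004 0 -3; -0.01 0.009 0 -6; -0.014 0.0145 -0.0005 -9; -0.018 0.0205 -0.0005 -12; -0.021 0.027 -0.001 -16; -0.023 0.034 -0.0015 -19; -0.0245 0.041 -0.002 -22; -0.025 0.048 -0.0025 -25; -0.025 0.048 -0.0025 -25'; python3 -c "
from h import *
s=monitor.sense();print(ang('L',s['ee_pos']))
rows3('L',.86,(.74,.62,.5,.38,.26,.14,.04,-.01),-24)"
```

```text
t: 49.95
ee_pos: [0.5341, -0.0702, 0.0716]
tcp_rot: [-3.035, 0.022, -0.526]
contact_force: [-0.7, 2.1, 5.1]
opening: 0.0108
finger_force: 20.2
(np.float64(0.8673789460346475), np.float64(0.05939459485980706))
-0.0027 0.0066 -0.0007 -3; -0.0046 0.0135 -0.0014 -6; -0.0056 0.0206 -0.0021 -9; -0.0058 0.0278 -0.0029 -12; -0.0052 0.0349 -0.0036 -15; -0.0036 0.0419 -0.0044 -18; -0.0017 0.0475 -0.0051 -21; -0.0006 0.0503 -0.0054 -24
```

```bash
python3 -m jog '-0.0025 0.0065 -0.0005 -3; -0.0045 0.0135 -0.0015 -6; -0.0055 0.0205 -0.002 -9; -0.006 0.028 -0.003 -12; -0.005 0.035 -0.0035 -15; -0.0035 0.042 -0.0045 -18; -0.0015 0.0475 -0.005 -21; -0.0005 0.05 -0.0055 -24; -0.0005 0.051 -0.0055 -24'; python3 -c "
from h import *
s=monitor.sense();print(ang('L',s['ee_pos']))"
```

```text
t: 50.7
ee_pos: [0.5104, -0.1104, 0.0718]
tcp_rot: [-3.028, -0.025, -0.115]
contact_force: [15.5, 34.1, -0.6]
opening: 0.0114
finger_force: 20.0
(np.float64(0.04788274877105564), np.float64(0.05748581147396217))
```

```bash
python3 -m jog '0 0 0 0; 0 0 0 0; 0 0 0 0; 0 0 0 0; 0 0 -0.03 0; 0 0 -0.06 0; -0.02 0.02 -0.085 0; -0.04 0.05 -0.10 0; -0.06 0.07 -0.10 0; -0.06 0.07 -0.1 0' 0.045
python3 - <<'E'
from h import *
im,P,K=snap('wrist','w18'); print(monitor.sense()['ee_pos'],monitor.sense()['tcp_rot'])
for k in 'SML': print(k,np.round(proj([*PIV[k],.0755],P,K)),np.round(proj([*pin(k,0.0),.1],P,K)))
cv2.imwrite('pics/w18c.png',cv2.resize(im[0:260,60:460],None,fx=2,fy=2,interpolation=cv2.INTER_CUBIC))
E
```

```text
t: 51.53
ee_pos: [0.4338, -0.1894, 0.1618]
tcp_rot: [-3.036, -0.02, -0.115]
contact_force: [0.3, 0.7, -0.1]
opening: 0.0448
finger_force: 0.0
[ 0.43522389 -0.1885513   0.16165744] [-3.03536531 -0.02056726 -0.11526942]
S [362.  37.] [363. 118.]
M [261.  38.] [258. 117.]
L [166.  40.] [159. 116.]
```

View pics/w18c.png

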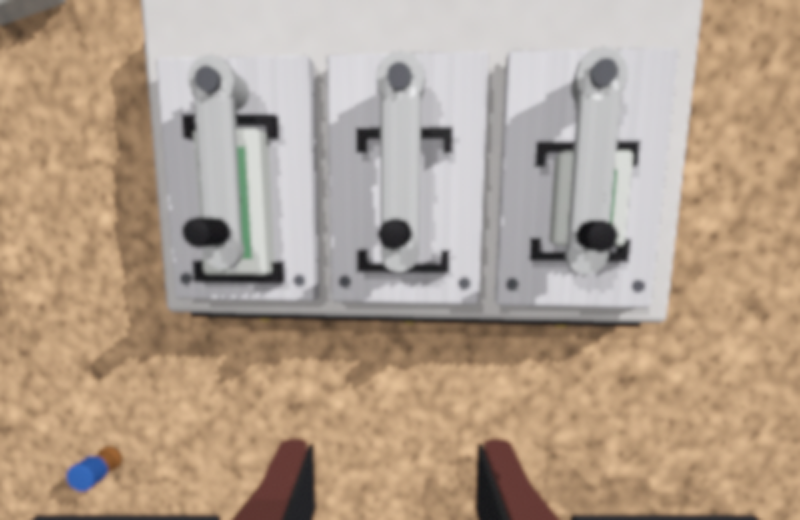

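The view shows all three levers shut over their seats: pins near crop (205,232), (395,233) and (598,235), with pivots at (207,80), (400,76) and (603,72). I'll check the angles numerically, both absolute and against the dock's front edge in the picture.

Run:
```python
from h import *
im,P,K=load('w18')
f=lambda c:(60+c[0]/2,c[1]/2)
def w(c,z): return plane(f(c),z,P,K)[:2]
a,b=w((193,313),.036),w((640,322),.036); v=a-b; print('front edge yaw',np.degrees(np.arctan2(-v[0],v[1])))
# seat end-wall corners (z .058)
for n,q in(('L',[(185,138),(277,138),(195,262),(283,280)]),):pass
for k,pv,tip,pt in(('L',(207,80),(222,262),(194,232)),('M',(400,76),(400,265),(392,233)),('S',(603,72),(588,268),(600,236))):
    A,B,C=w(pv,.079),w(tip,.0755),w(pt,.101)
    print(k,'piv',A.round(4),'th tip',np.round(ang(k,B),3),'th pintop',np.round(ang(k,C),3),'rel own piv',np.round([np.arctan2((X-A)@DY,-(X-A)@DX) for X in(B,C)],3))
g=im[0:150,:]; m=(im.max(2)<60).astype(np.uint8)*255; m[145:]=0
k,l,st,c=cv2.connectedComponentsWithStats(m,8); print([(st[i].tolist(),c[i].round(1).tolist()) for i in range(1,k) if st[i,4]>25])
```

```text
front edge yaw -6.6453709454078815
L piv [ 0.5668 -0.119 ] th tip [0.01  0.073] th pintop [0.023 0.06 ] rel own piv [0.004 0.016]
M piv [ 0.5578 -0.1968] th tip [0.011 0.074] th pintop [0.023 0.06 ] rel own piv [0.003 0.014]
S piv [ 0.5489 -0.2735] th tip [0.011 0.074] th pintop [0.038 0.06 ] rel own piv [-0.008  0.014]
[([152, 58, 5, 10, 38], [153.9, 62.2]), ([179, 58, 19, 10, 92], [189.4, 61.0]), ([239, 65, 10, 10, 61], [242.4, 68.3]), ([272, 65, 13, 10, 47], [278.8, 67.0]), ([329, 72, 17, 10, 71], [334.4, 74.6]), ([152, 110, 22, 13, 225], [162.7, 115.7]), ([250, 111, 15, 13, 139], [256.9, 116.7]), ([349, 111, 18, 14, 194], [357.8, 117.6]), ([326, 120, 16, 10, 68], [331.4, 126.4]), ([365, 123, 8, 7, 34], [369.2, 126.7]), ([240, 126, 12, 9, 48], [243.3, 131.4]), ([267, 127, 16, 9, 44], [275.9, 133.0]), ([158, 131, 43, 10, 153], [180.7, 137.7])]
```

The levers are all shut (about 0.01 rad, within measuring error). Now I'll return to the cover.

```bash
python3 -c "
from h import *
go([.60,.10,.22],93.8)"
```

```text
shift mm [ 131.7 -309.8  -22.9] spin -100.4 yaw now -6.6 pos [ 0.4352 -0.1886  0.1617]
```

```bash
python3 -m jog '0 -0.02 -0.02 -7; 0.02 -0.05 -0.03 -14; 0.04 -0.08 -0.03 -21; 0.06 -0.11 -0.03 -28; 0.08 -0.14 -0.03 -35; 0.1 -0.17 -0.03 -42; 0.11 -0.2 -0.03 -49; 0.12 -0.23 -0.03 -56; 0.125 -0.26 -0.03 -63; 0.13 -0.28 -0.03 -70'; python3 -m jog '0 0 0 -7; 0 0 0 -14; 0 0 0 -21; 0 0 0 -28; 0 0 0 -30; 0 0 0 -30;0 0 0 -30'
python3 - <<'E'
from h import *
im,P,K=snap('wrist','w19'); print(wpose()[:3,2],monitor.sense()['qpos'])
m=(im.max(2)<55).astype(np.uint8)*255; m[255:]=0
for c in cv2.findContours(m,cv2.RETR_EXTERNAL,cv2.CHAIN_APPROX_NONE)[0]:
    if cv2.contourArea(c)>120:
        r_=cv2.minAreaRect(c); b=cv2.boxPoints(r_); print(np.round(r_[0]),np.round(r_[1]),[plane(v,.077,P,K).round(4).tolist() for v in b])
E
```

```text
t: 52.42
ee_pos: [0.5962, 0.0754, 0.2235]
tcp_rot: [-3.125, -0.108, 1.118]
contact_force: [0.1, -0.1, -0.4]
opening: 0.0451
finger_force: 0.0
t: 53.0
ee_pos: [0.5954, 0.0727, 0.2233]
tcp_rot: [3.103, -0.101, 1.636]
contact_force: [-0.9, -0.6, -0.1]
opening: 0.045
finger_force: 0.0
[ 0.03188693  0.10338748 -0.9941299 ] [ 0.0453132   0.34530025  1.7015733   0.116945    1.06090735 -0.07305938]
[306. 240.] [29. 14.] [[0.6509, 0.0319, 0.077], [0.6666, 0.0327, 0.077], [0.6697, -0.0013, 0.077], [0.6538, -0.002, 0.077]]
[210. 240.] [13. 29.] [[0.5459, -0.0069, 0.077], [0.5449, 0.0266, 0.077], [0.5591, 0.0273, 0.077], [0.5604, -0.0063, 0.077]]
[326. 110.] [54. 13.] [[0.66, 0.1844, 0.077], [0.6736, 0.1853, 0.077], [0.6792, 0.1304, 0.077], [0.6653, 0.1295, 0.077]]
```

The bar is now near (0.669,0.157), so the cover was knocked about 5 cm aside. I'm going above it for a close look.

```bash
python3 -c "
from h import *
go([.6695,.160,.15],95.5)"; python3 -m jog '0.02 0.02 0.01 0; 0.04 0.04 0.03 -1; 0.06 0.06 0.05 -2; 0.08 0.07 0.06 -2; 0.08 0.073 0.062 -2; 0.08 0.073 0.062 -2; 0.08 0.073 0.062 -2'
python3 - <<'E'
from h import *
im,P,K=snap('wrist','w20')
m=(im.max(2)<55).astype(np.uint8)*255; m[255:]=0
for c in cv2.findContours(m,cv2.RETR_EXTERNAL,cv2.CHAIN_APPROX_NONE)[0]:
    if cv2.contourArea(c)>120:
        r_=cv2.minAreaRect(c); b=cv2.boxPoints(r_); print(np.round(r_[0],1),np.round(r_[1]),[plane(v,.077,P,K).round(4).tolist() for v in b])
        p=meet([ray((326,110),*load('w19')[1:]),ray(r_[0],P,K)]); print(p)
go([.6695,.1574,.05],95.5)
cv2.imwrite('pics/w20c.png',im)
E
```

```text
shift mm [74.6 76.4 84.3] spin -1.8 yaw now 93.7 pos [0.5954 0.0725 0.2233]
t: 53.63
ee_pos: [0.6647, 0.1622, 0.1728]
tcp_rot: [3.1, -0.1, 1.672]
contact_force: [-0.3, 0.1, -0.1]
opening: 0.045
finger_force: 0.0
[306.  239.5] [29. 14.] [[0.7116, 0.1371, 0.077], [0.7249, 0.1382, 0.077], [0.7286, 0.1095, 0.077], [0.715, 0.1084, 0.077]]
(array([0.67598126, 0.15064795, 0.15290077]), [np.float64(0.025191341265451535), np.float64(0.025191341265451545)])
[209.5 239.5] [29. 13.] [[0.6217, 0.1295, 0.077], [0.6337, 0.1305, 0.077], [0.6359, 0.102, 0.077], [0.6236, 0.1011, 0.077]]
(array([0.64005329, 0.15014757, 0.18097304]), [np.float64(0.0035945018079727086), np.float64(0.0035945018079726904)])
[260.  197.5] [11. 61.] [[0.6692, 0.1306, 0.077], [0.6654, 0.1882, 0.077], [0.6751, 0.1888, 0.077], [0.6792, 0.1311, 0.077]]
(array([0.67235503, 0.15841668, 0.06584802]), [np.float64(0.0007308377753299572), np.float64(0.0007308377753301239)])
shift mm [-17.1  -0.9 122.3] spin 0.3 yaw now 95.8 pos [0.6647 0.1618 0.1733]
```

View pics/w20c.png

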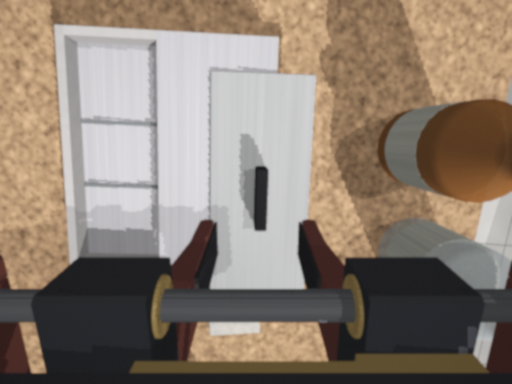

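The view shows the cover resting flat on the deck, its bar at (260,198), and overhanging the deck's rear edge. The brown bottle's near edge is at (383,150), so I'll check its clearance from the gripper's body.

Run:
```python
from h import *
im,P,K=load('w20')
for p in((383,150),(384,255)):
  for z in(0,.07,.12,.17): print(p,z,plane(p,z,P,K).round(3))
# store / cover edges: back wall corners on rim plane
for n,p,z in(('rim front-left',(56,26),.046),('deck back-left',(279,37),.046),('cover BL',(210,70),.051),('cover BR',(315,76),.051),('cover botL',(209,335),.051)): print(n,plane(p,z,P,K).round(4))
go([.672,.160,.05],94)
```

```text
(383, 150) 0 [0.815 0.214 0.   ]
(383, 150) 0.07 [0.784 0.214 0.07 ]
(383, 150) 0.12 [0.761 0.215 0.12 ]
(383, 150) 0.17 [0.738 0.215 0.17 ]
(384, 255) 0 [0.838 0.086 0.   ]
(384, 255) 0.07 [0.802 0.112 0.07 ]
(384, 255) 0.12 [0.776 0.129 0.12 ]
(384, 255) 0.17 [0.75  0.147 0.17 ]
rim front-left [0.4728 0.2967 0.046 ]
deck back-left [0.6771 0.3096 0.046 ]
cover BL [0.6153 0.2723 0.051 ]
cover BR [0.7147 0.2773 0.051 ]
cover botL [ 0.6337 -0.0014  0.051 ]
shift mm [-14.8   1.8 122.6] spin 1.8 yaw now 95.8 pos [0.6647 0.1618 0.1733]
```

```bash
python3 - <<'E'
from h import *
im,P,K=load('w9')
g=cv2.cvtColor(im,cv2.COLOR_BGR2GRAY)
# wall rim is brighter than bench: outer edges of store by scanning for colourless bright pixels
h=cv2.cvtColor(im,cv2.COLOR_BGR2HSV); m=((h[...,1]<45)&(h[...,2]>120)).astype(np.uint8); m[:,:120]=0; m[:,395:]=0; m[160:]=0
m=cv2.morphologyEx(m,cv2.MORPH_OPEN,np.ones((5,5)))
L=[(np.nonzero(m[y])[0][0],y) for y in range(65,135,5)]; R=[(np.nonzero(m[y])[0][-1]+1,y) for y in range(65,135,5)]; F=[(x,np.nonzero(m[:,x])[0][-1]+1) for x in range(185,350,10)]
def fit(pts,z=.046):
    q=np.array([plane(p,z,P,K)[:2] for p in pts]); v=cv2.fitLine(q.astype(np.float32),cv2.DIST_HUBER,0,1e-4,1e-4).ravel(); return v[:2],v[2:]
for n,p in(('L',L),('R',R),('F',F)):
    d,c=fit(p); print(n,d.round(4),c.round(4),p[0],p[-1])
dF,cF=fit(F); 
if dF[1]<0: dF=-dF
yaw=np.arctan2(-dF[0],dF[1]); X=np.array([np.cos(yaw),np.sin(yaw)]);Y=np.array([-X[1],X[0]])
yl=np.mean([plane(p,.046,P,K)[:2]@Y for p in L]); yr=np.mean([plane(p,.046,P,K)[:2]@Y for p in R]); xf=cF@X
o=(xf+.05)*X+(yl+yr)/2*Y; print('yaw',np.degrees(yaw),'width',yl-yr,'mouth',o.round(4))
E
python3 -m jog '-0.006 0.001 0.04 2; -0.012 0.002 0.08 2; -0.015 0.002 0.11 2; -0.015 0.002 0.1225 2; -0.015 0.002 0.1225 2; -0.015 0.002 0.1225 2'
```

```text
L [0.9982 0.0597] [0.5136 0.3008] (np.int64(152), 65) (np.int64(157), 130)
R [0.9982 0.0602] [0.5361 0.0645] (np.int64(377), 65) (np.int64(370), 130)
F [ 0.0579 -0.9983] [0.478  0.1456] (185, np.int64(145)) (345, np.int64(147))
yaw 3.3200636 width 0.23737881256820076 mouth [0.5259 0.1827]
t: 54.18
ee_pos: [0.6729, 0.1601, 0.0508]
tcp_rot: [3.102, -0.101, 1.636]
contact_force: [-0.4, 0.6, 0.6]
opening: 0.0452
finger_force: 0.0
```

```bash
python3 -m jog '0 0 0 0; 0 0 0 0; 0 0 0 0; 0 0 0 0; 0 0 0 0; 0 0 0 0; 0 0 0 0; 0 0 0 0; 0 0 0 0; 0 0 0 0' 0 40
python3 - <<'E'
from h import *
T=wpose(); R=T[:3,:3]; print(T[:3,3],monitor.sense()['tcp_rot'])
u=np.array([np.cos(np.radians(3.4)),np.sin(np.radians(3.4)),0]);v=np.array([-u[1],u[0],0])
print('u',(R.T@u).round(4),'v',(R.T@v).round(4))
bar=np.array([.6722,.159,0]); d=np.array([.5255,.1827,0])-bar; print(d@u,d@v)
E
```

```text
t: 55.02
ee_pos: [0.6729, 0.1606, 0.0506]
tcp_rot: [3.101, -0.101, 1.637]
contact_force: [-1.3, -1.2, 5.8]
opening: 0.0116
finger_force: 40.0
[0.67288938 0.16061881 0.05057481] [ 3.10145809 -0.10145253  1.63736011]
u [-0.0072  0.9992  0.0394] v [0.9948 0.0032 0.1015]
-0.14503622170266614 0.032358528925386806
```

```bash
python3 -m jog '0.005 -0.006 0 0; 0.011 -0.013 0.0005 0; 0.016 -0.0195 0.001 0; 0.021 -0.026 0.001 0; 0.0265 -0.0325 0.0015 0; 0.032 -0.039 0.0015 0; 0.032 -0.039 0.0015 0; 0.032 -0.039 0.0015 0'
python3 - <<'E'
from h import *
s=monitor.sense(); print(s['ee_pos'],s['tcp_rot'])
E
```

```text
t: 55.68
ee_pos: [0.6302, 0.1914, 0.0506]
tcp_rot: [3.103, -0.102, 1.638]
contact_force: [-1.9, 2.1, 8.5]
opening: 0.0113
finger_force: 40.0
[0.63015589 0.19135186 0.05055205] [ 3.1034194  -0.10225395  1.63773039]
```

```bash
python3 -m jog '0 -0.012 -0.0005 0; 0 -0.024 -0.001 0; 0 -0.036 -0.0015 0; 0 -0.048 -0.002 0; 0.0005 -0.06 -0.0025 0; 0.0005 -0.072 -0.003 0; 0.0005 -0.084 -0.0035 0; 0.001 -0.096 -0.004 0; 0.001 -0.105 -0.0042 0; 0.001 -0.105 -0.0042 0'; python3 -m jog '0 0 0 0; 0 0 0 0; 0 0 0 0; 0 0 0 0; 0 0 -0.03 0; 0 0 -0.06 0; -0.03 -0.03 -0.1 0; -0.06 -0.06 -0.12 0; -0.07 -0.07 -0.13 0;-0.07 -0.07 -0.13 0' 0.045
python3 - <<'E'
from h import *
print(monitor.sense()['ee_pos'])
im,P,K=snap('wrist','w21')
m=(im.max(2)<55).astype(np.uint8)*255; m[255:]=0
for c in cv2.findContours(m,cv2.RETR_EXTERNAL,cv2.CHAIN_APPROX_NONE)[0]:
    if cv2.contourArea(c)>120:
        r_=cv2.minAreaRect(c); print(np.round(r_[0],1),np.round(r_[1]),plane(r_[0],.0715,P,K).round(4),[plane(v,.077,P,K).round(4).tolist() for v in cv2.boxPoints(r_)])
E
```

```text
t: 56.52
ee_pos: [0.5246, 0.1845, 0.0505]
tcp_rot: [3.103, -0.102, 1.638]
contact_force: [-2.6, -0.2, 11.0]
opening: 0.0113
finger_force: 40.0
t: 57.35
ee_pos: [0.454, 0.094, 0.1714]
tcp_rot: [3.103, -0.101, 1.636]
contact_force: [0.8, 0.8, 0.8]
opening: 0.0451
finger_force: 0.0
[0.45403162 0.09400683 0.17140873]
[306.  239.5] [29. 14.] [0.5086 0.0521 0.0715] [[0.4994, 0.0678, 0.077], [0.5127, 0.0684, 0.077], [0.5153, 0.0398, 0.077], [0.5019, 0.0392, 0.077]]
[213.6 241.5] [12. 31.] [0.4198 0.0459 0.0715] [[0.4103, 0.0352, 0.077], [0.4196, 0.064, 0.077], [0.4301, 0.0604, 0.077], [0.4209, 0.0314, 0.077]]
[333.7 101.5] [16. 66.] [0.5223 0.1826 0.0715] [[0.5151, 0.1533, 0.077], [0.5118, 0.2091, 0.077], [0.5262, 0.2096, 0.077], [0.5301, 0.1537, 0.077]]
```

View pics/w21.png

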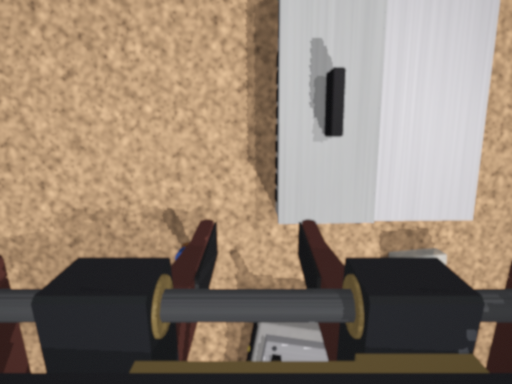

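Run:
```python
from h import *
im,P,K=load('w21'); u=np.array([np.cos(np.radians(3.4)),np.sin(np.radians(3.4))]); v=np.array([-u[1],u[0]])
h=cv2.cvtColor(im,cv2.COLOR_BGR2HSV); g=im.mean(2)
m=((h[...,1]<45)&(h[...,2]>120)).astype(np.uint8); m=cv2.morphologyEx(m,cv2.MORPH_OPEN,np.ones((5,5)))
fr,mid,bk=[],[],[]
for y in range(20,210,10):
    x=np.nonzero(m[y,250:505])[0]+250; 
    gr=cv2.GaussianBlur(g[y-4:y+5].mean(0)[None].astype(np.float32),(5,1),0)[0]; j=360+int(np.argmax(np.diff(gr[360:400])))+.5
    fr.append((x[0],y)); bk.append((x[-1]+1,y)); mid.append((j,y))
def fit(pts,z):
    q=np.array([plane(p,z,P,K)[:2] for p in pts],np.float32); l=cv2.fitLine(q,cv2.DIST_HUBER,0,1e-4,1e-4).ravel(); d=l[:2]*np.sign(l[1]); return np.degrees(np.arctan2(-d[0],d[1])),l[2:]@u
for n,p,z in(('cover front',fr,.051),('cover rear',mid,.051),('deck rear',bk,.046)): print(n,fit(p,z),p[0],p[-1])
bot=lambda a,b,z:[plane((x,np.nonzero(m[150:235,x])[0][-1]+151),z,P,K)[:2]@v for x in range(a,b,6)]
print('cover -y edge',np.median(bot(320,370,.051)),'deck -y edge',np.median(bot(385,465,.046)),'store mouth in u,v',np.array([.5255,.1827])@u,np.array([.5255,.1827])@v)
```

```text
cover front (np.float32(3.7345328), np.float64(0.48462302233394416)) (np.int64(279), 20) (np.int64(278), 200)
cover rear (np.float32(3.4722948), np.float64(0.5843305835206971)) (386.5, 20) (374.5, 200)
deck rear (np.float32(3.2799702), np.float64(0.6947494602706884)) (np.int64(498), 20) (np.int64(475), 200)
cover -y edge 0.031830547290444364 deck -y edge 0.03199275514499182 store mouth in u,v 0.5354103040262669 0.1512129172475041
```

The cover is on and square (yaw 3.5° against the store's 3.4°), with its -y edge flush with the deck. The numbers put it 1–4 mm too far forward, so I'll re-grip it and nudge it 2 mm back.

```bash
python3 -m jog '0.03 0.03 0 0; 0.06 0.06 0.01 0; 0.07 0.07 0.03 0; 0.07 0.07 0.06 0; 0.07 0.07 0.1 0; 0.07 0.07 0.12 0; 0.07 0.07 0.128 0; 0.07 0.07 0.128 0'; python3 -m jog '0 0 0 0; 0 0 0 0; 0 0 0 0; 0 0 0 0; 0 0 0 0; 0 0 0 0; 0 0 0 0; 0 0 0 0; 0 0 0 0' 0 40; python3 -m jog '0 0.001 0 0; 0 0.002 0 0; 0 0.0025 0 0; 0 0.0025 0 0; 0 0.0025 0 0'
```

```text
t: 58.07
ee_pos: [0.525, 0.184, 0.0494]
tcp_rot: [3.107, -0.1, 1.637]
contact_force: [-0.6, -0.8, -0.8]
opening: 0.0447
finger_force: 0.0
t: 58.82
ee_pos: [0.5266, 0.1838, 0.0531]
tcp_rot: [3.102, -0.101, 1.637]
contact_force: [-3.0, -0.8, 6.9]
opening: 0.011
finger_force: 40.1
t: 59.23
ee_pos: [0.5271, 0.1838, 0.053]
tcp_rot: [3.106, -0.101, 1.637]
contact_force: [-8.6, -1.3, 12.9]
opening: 0.0114
finger_force: 40.1
```

```bash
python3 -m jog '0 0 0 0; 0 0 0 0; 0 0 0 0; 0 0 0 0; 0 0 -0.03 0; 0 0 -0.06 0; -0.03 -0.02 -0.1 0; -0.06 -0.02 -0.12 0; -0.08 -0.02 -0.15 0;-0.08 -0.02 -0.15 0' 0.045
python3 - <<'E'
from h import *
im,P,K=snap('wrist','w22'); u=np.array([np.cos(np.radians(3.4)),np.sin(np.radians(3.4))]); v=np.array([-u[1],u[0]])
h=cv2.cvtColor(im,cv2.COLOR_BGR2HSV); g=im.mean(2)
m=((h[...,1]<45)&(h[...,2]>120)).astype(np.uint8); m=cv2.morphologyEx(m,cv2.MORPH_OPEN,np.ones((5,5)))
fr,mid,bk=[],[],[]
cm=lambda U,y: proj([*(U*u+.15*v),.05],P,K)[0]
c0=int(proj([*(.5855*u+.17*v),.051],P,K)[0]); print('rear col',c0)
for y in range(20,190,10):
    x=np.nonzero(m[y])[0]; gr=cv2.GaussianBlur(g[y-4:y+5].mean(0)[None].astype(np.float32),(5,1),0)[0]
    j=c0-22+int(np.argmax(np.diff(gr[c0-22:c0+23])))+.5
    fr.append((x[0],y)); bk.append((x[-1]+1,y)); mid.append((j,y))
def fit(pts,z):
    q=np.array([plane(p,z,P,K)[:2] for p in pts],np.float32); l=cv2.fitLine(q,cv2.DIST_HUBER,0,1e-4,1e-4).ravel(); d=l[:2]*np.sign(l[1]); return np.degrees(np.arctan2(-d[0],d[1])),l[2:]@u
for n,p,z in(('cover front',fr,.051),('cover rear',mid,.051),('deck rear',bk,.046)): print(n,fit(p,z),p[0],p[-1])
k=(im.max(2)<55).astype(np.uint8)*255; k[235:]=0
for c in cv2.findContours(k,cv2.RETR_EXTERNAL,cv2.CHAIN_APPROX_NONE)[0]:
    if cv2.contourArea(c)>300: r_=cv2.minAreaRect(c); q=plane(r_[0],.0715,P,K)[:2]; print('bar',r_[1],q,q@u,q@v)
bot=lambda a,b,z:np.median([plane((x,np.nonzero(m[120:235,x])[0][-1]+121),z,P,K)[:2]@v for x in range(a,b,6)])
print('-y edges',bot(fr[-1][0]+35,c0-12,.051),bot(c0+12,bk[-1][0]-10,.046))
E
```

```text
t: 60.07
ee_pos: [0.5125, 0.0846, 0.1977]
tcp_rot: [3.094, -0.1, 1.635]
contact_force: [1.8, 0.9, 0.4]
opening: 0.0448
finger_force: 0.0
rear col 316
cover front (np.float32(3.8155048), np.float64(0.48709537089068755)) (np.int64(219), 20) (np.int64(223), 180)
cover rear (np.float32(3.6695642), np.float64(0.5866800751628568)) (319.5, 20) (314.5, 180)
deck rear (np.float32(3.2732222), np.float64(0.6946821103456082)) (np.int64(422), 20) (np.int64(408), 180)
bar (61.0, 11.0) [0.52626445 0.18263054] 0.5361692889203497 0.15109824299795147
-y edges 0.031577166266977284 0.03182863570770274
```

```bash
python3 -m jog '0 0 -0.03 0; 0 0 -0.06 0; 0 0 -0.06 0; 0 0 -0.06 0'; python3 -c "
from h import *
print(job.sign_off())"
```

```text
t: 60.45
ee_pos: [0.5083, 0.0821, 0.2527]
tcp_rot: [3.1, -0.101, 1.638]
contact_force: [-0.1, 0.2, 0.5]
opening: 0.0448
finger_force: 0.0
the job is handed in; nothing more can be done
None
```

I handed the job in at about 60 s: the short and long cartridges are seated in their stations, all three levers are shut (the medium station stays empty), and the cover is back on square, flush in y and within about 2 mm in x by my measurements.

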